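# Pack hexagonal battery cells in the test tray and run the self-test

### The arm

A 7-joint arm with a two-finger parallel gripper is mounted at the origin on the work surface. World frame = base frame: x ahead of the robot, y to its left, z up, the work surface at z = 0. Lengths are in m, angles in degrees, forces in N, time in s.
With the tool pointing down it reaches from about 0.425 to 0.95 m from the base axis. Payload 4.7 kg.
Tool frame: the origin (TCP) lies midway between the tips of the shut fingers; the grasp point (between the pads) lies 19 mm behind it; z points along the fingers, y is the line along which they close (so a half turn about z gives the same grasp; the last joint's range is limited). The gripper opens to 87 mm and grips with 3 to 60 N. Pads are 19 mm wide; open, the fingers measure 117 mm over their backs; the gripper's body (75 mm by 190 mm) begins 51 mm behind the grasp point.
Start: joints at [67.787, 26.849, -2.785, 87.806, 1.381, 65.374, -4.715], TCP at [0.237, -0.632, 0.223] pointing down, gripper open.
Joint ranges: [-148.3, 148.3], [-19.14, 114.17], [-79.39, 73.82], [5.75, 140.21], [-59.74, 239.74], [12.07, 113.84], [-152.46, 152.46]. Speed limits (degrees/s): [147.25, 147.25, 180, 180, 180, 180, 180].

### API

Orientations are given as [roll, pitch, yaw] about the fixed x, y, z axes, in that order (R = Rz(yaw) Ry(pitch) Rx(roll)).
In Python, from cell import arm, get_image, camera_model gives the robot as it stands. The module is installed in compiled form; this text tells all that it offers.
- The arm moves only by the tool play_rows, never from a script. Its argument "rows" is a list of rows, each a list of 7 numbers: the shift along the tool's x, y, z in units of 30 mm (1.0 is 30 mm), then the turn, a rotation vector about the tool's x, y, z in units of 10 degrees (1.0 is 10 degrees), then the closure, from -1 (fully open) to 1 (shut), so that 0 is half open. In form: [[x, y, z, wx, wy, wz, claw], ...]. A call has 1 to 10 rows; each row is the pose to reach, as a shift and turn from the pose commanded when the call began, along the tool's axes at that moment; what a row does not reach only later rows make up. A row lasts 1/8 s, in which the tool goes at most 62.5 mm and 10.7 degrees, less where a joint would pass 70% of its speed; a pose out of reach is approached as far as the arm can. A call with a gripper value outside its range is refused whole. The fingers move at their own pace and stop on an object; "force" is the grip in N (left out, the last holds). Time passes only in rows, so rows that repeat a pose let the fingers close. It gives the time, the measured TCP pose, the force, the opening and the grip force at its end, in the units of the state.
- arm.get_state(): the state, without advancing time (a new reading comes with each control period).
- get_image(name): name is "side" or "top" or "wrist"; returns (picture, depth): 400x640x3 uint8, red, green, blue; 400x640 float32, m along the optical axis (not along the pixel's ray), 0 where there is no reading.
- camera_model(name): a dict with "fov_y" (degrees; the focal length in pixels is half the picture's height over the tangent of half this angle, whatever the lens; pixels are square), "cx", "cy" (the principal point, pixels), "xyz" and "attitude" of the camera in the world; the wrist camera has in their place "hand_eye" (4x4, takes a point from camera to tool coordinates, whose origin is the TCP and whose axes are the flange's). Camera axes: x right, y down, z forward; pixel columns grow to the right and rows downward; lengths in m; the calibration is good to about 2 mm. A picture is of the moment at which its call begins: read the wrist's pose just before it. camera_model takes no time and is no camera call.
- arm.finish_job(): hands the job in; it is judged then, once.
The state is a dict: "time_s": time; "joint_pos": joint angles; "qvel": joint speeds; "joint_efforts": joint torques, N m; "ee_pos": TCP position; "tcp_rot": TCP orientation; "wrist_force": force on the tool from outside, world axes, zero at the start; "torque": the same for the moment, N m; "grip_width": finger opening in m; "gripper_force": force on a finger pad.
Only numpy, scipy, OpenCV 4.12 (cv2) and the standard library are available. Lean on these libraries where they do the work, as an engineer would, in place of code of your own. Each camera call takes 0.05 s, during which the arm holds its last target. There are 200 camera calls.

### The job

Slide the tray's orange keeper fully open, then stand all the hexagonal cell blocks upright in the tray, packed tight with flat faces touching: first fill the row of three along the far fence, snug against it and the end fence, then nest the next two in the second row and a sixth, if there is one, in the third. Then slide the keeper fully closed, and after that push the test toggle fully over to the green lamp, hold it there for a good second and let it spring back. Never push the toggle towards the red lamp, leave the other things on the bench alone, and finish with the pack still tight and the keeper closed.

Things in the scene. Friction and masses are not known exactly. Their poses are not given: they have to be found in the camera images.
- cell0: hexagonal battery cell block, black with a green band, 48 mm across flats (55.4 mm across corners), 36 mm high, 0.12 to 0.21 kg; a yellow gripping tab stands on top, 10 mm thick (block's x), 26 mm long (block's y), from 36 to 64 mm above the underside. Origin: centre of the underside, z up. Two corners lie on the block's x axis, two flat faces look along its +y and -y. May be absent.
- cell1: hexagonal battery cell block, black with a green band, 48 mm across flats (55.4 mm across corners), 36 mm high, 0.12 to 0.21 kg; a yellow gripping tab stands on top, 10 mm thick (block's x), 26 mm long (block's y), from 36 to 64 mm above the underside. Origin: centre of the underside, z up. Two corners lie on the block's x axis, two flat faces look along its +y and -y. May be absent.
- cell2: hexagonal battery cell block, black with a green band, 48 mm across flats (55.4 mm across corners), 36 mm high, 0.12 to 0.21 kg; a yellow gripping tab stands on top, 10 mm thick (block's x), 26 mm long (block's y), from 36 to 64 mm above the underside. Origin: centre of the underside, z up. Two corners lie on the block's x axis, two flat faces look along its +y and -y. May be absent.
- cell3: hexagonal battery cell block, black with a green band, 48 mm across flats (55.4 mm across corners), 36 mm high, 0.12 to 0.21 kg; a yellow gripping tab stands on top, 10 mm thick (block's x), 26 mm long (block's y), from 36 to 64 mm above the underside. Origin: centre of the underside, z up. Two corners lie on the block's x axis, two flat faces look along its +y and -y. May be absent.
- cell4: hexagonal battery cell block, black with a green band, 48 mm across flats (55.4 mm across corners), 36 mm high, 0.12 to 0.21 kg; a yellow gripping tab stands on top, 10 mm thick (block's x), 26 mm long (block's y), from 36 to 64 mm above the underside. Origin: centre of the underside, z up. Two corners lie on the block's x axis, two flat faces look along its +y and -y. May be absent.
- cell5: hexagonal battery cell block, black with a green band, 48 mm across flats (55.4 mm across corners), 36 mm high, 0.12 to 0.21 kg; a yellow gripping tab stands on top, 10 mm thick (block's x), 26 mm long (block's y), from 36 to 64 mm above the underside. Origin: centre of the underside, z up. Two corners lie on the block's x axis, two flat faces look along its +y and -y. May be absent.
- tray: fixed aluminium packing tray; its frame differs from start to start. Origin: underside, below the middle of the second row. Floor plate 6 mm thick. Low white fences 22 mm high above the floor: the far fence has its inner face at tray x = +69.3 mm (runs along y), the end fence its inner face at tray y = +72 mm (runs along x). It is open on the -x side; the sliding keeper closes the -y end of the first row. Fingers and tabs clear the fences (28 mm above the table).
- slot0 (a point): place on the tray floor (6 mm above the table) where the centre of a block's underside comes to lie in the tight pack: first row (along the far fence), against the end fence. Neighbouring places are 48 mm apart; rows run along tray y, 41.6 mm apart; blocks here have two flat faces looking along tray +y and -y, corners towards the far fence.
- slot1 (a point): place on the tray floor (6 mm above the table) where the centre of a block's underside comes to lie in the tight pack: first row, middle. Neighbouring places are 48 mm apart; rows run along tray y, 41.6 mm apart; blocks here have two flat faces looking along tray +y and -y, corners towards the far fence.
- slot2 (a point): place on the tray floor (6 mm above the table) where the centre of a block's underside comes to lie in the tight pack: first row, next to the keeper. Neighbouring places are 48 mm apart; rows run along tray y, 41.6 mm apart; blocks here have two flat faces looking along tray +y and -y, corners towards the far fence.
- slot3 (a point): place on the tray floor (6 mm above the table) where the centre of a block's underside comes to lie in the tight pack: second row, nested between slot0 and slot1. Neighbouring places are 48 mm apart; rows run along tray y, 41.6 mm apart; blocks here have two flat faces looking along tray +y and -y, corners towards the far fence.
- slot4 (a point): place on the tray floor (6 mm above the table) where the centre of a block's underside comes to lie in the tight pack: second row, nested between slot1 and slot2. Neighbouring places are 48 mm apart; rows run along tray y, 41.6 mm apart; blocks here have two flat faces looking along tray +y and -y, corners towards the far fence.
- slot5 (a point): place on the tray floor (6 mm above the table) where the centre of a block's underside comes to lie in the tight pack: third row, nested between slot3 and slot4. Neighbouring places are 48 mm apart; rows run along tray y, 41.6 mm apart; blocks here have two flat faces looking along tray +y and -y, corners towards the far fence.
- keeper (a joint): sliding keeper of the tray, m: 0 = fully open (end stop), 0.05 = fully closed (end stop, towards tray +y). Slides with about 1.5 N of friction and stays where it is left. Closed, its orange paddle stands 2 mm clear of a tight first row; on the way it pushes blocks that stand in its path.
- keeper_grip (a point): top centre of the keeper's upright orange grip tab, 69 mm above the table; the tab is 10 mm thick along tray y, 26 mm wide along tray x, and stands free from 20 mm above the table upward; the paddle on its +y side is 33 mm high above the table. The paddle face is 34 mm towards tray +y from here.
- switchbox: fixed white switch box, 80 (x) x 120 (y) x 34 mm high, with a green lamp on its +y side and a red lamp on its -y side. Origin: centre of the underside.
- toggle (a joint): spring-centred test toggle on the switch box, rad: 0 = upright at rest, +0.42 = fully over to the green lamp (box +y), -0.42 = fully over to the red lamp. It pivots on the box's top (34 mm above the table) and takes about 3.5 N at its cap to push fully over; it springs back by itself.
- toggle_tip (a point): top of the toggle's black cap, 54 mm above the pivot (88 mm above the table when upright); the cap is 15 mm across and 16 mm high, the stem below 10 mm across.
- meter: bystander: yellow hand meter, 140 x 75 x 38 mm. Origin: centre of its underside.
- clip: bystander: red and copper crocodile clip, about 100 x 20 x 14 mm. Origin: centre of its underside.
- tape: bystander: roll of blue tape, 72 mm across, 20 mm high. Origin: centre of its underside.
- marker: bystander: small white bottle-shaped marker with a blue cap, 22 mm across, 70 mm tall, standing. Origin: centre of its underside.
- mouse: bystander: black computer mouse, 100 x 60 x 26 mm. Origin: centre of its underside.
- driver: bystander: screwdriver lying down, about 200 mm long. Origin: centre of its underside.
Things that resemble listed ones, but are neither listed nor needed, are in the scene too. Leave any purple look-alike of the cell5 alone.

How it is judged (in metres and radians):
On the way, in this order (a step that is already met when the one before it is completed fails the run):
1. the keeper is slid fully open (value of joint keeper below 0.004 m), for 0.2 s.
2. all the blocks stand in the tray, each at its place in the pack (within 12 mm), first row full, on the floor (horizontal distance between any of cell0, cell1, cell2, cell3, cell4, cell5 and slot0 below 0.012 m and horizontal distance between any of cell0, cell1, cell2, cell3, cell4, cell5 and slot1 below 0.012 m and horizontal distance between any of cell0, cell1, cell2, cell3, cell4, cell5 and slot2 below 0.012 m and (horizontal distance between cell0 and slot0 below 0.012 m or horizontal distance between cell0 and slot1 below 0.012 m or horizontal distance between cell0 and slot2 below 0.012 m or horizontal distance between cell0 and slot3 below 0.012 m or horizontal distance between cell0 and slot4 below 0.012 m or horizontal distance between cell0 and slot5 below 0.012 m) and (horizontal distance between cell1 and slot0 below 0.012 m or horizontal distance between cell1 and slot1 below 0.012 m or horizontal distance between cell1 and slot2 below 0.012 m or horizontal distance between cell1 and slot3 below 0.012 m or horizontal distance between cell1 and slot4 below 0.012 m or horizontal distance between cell1 and slot5 below 0.012 m) and (horizontal distance between cell2 and slot0 below 0.012 m or horizontal distance between cell2 and slot1 below 0.012 m or horizontal distance between cell2 and slot2 below 0.012 m or horizontal distance between cell2 and slot3 below 0.012 m or horizontal distance between cell2 and slot4 below 0.012 m or horizontal distance between cell2 and slot5 below 0.012 m) and (horizontal distance between cell3 and slot0 below 0.012 m or horizontal distance between cell3 and slot1 below 0.012 m or horizontal distance between cell3 and slot2 below 0.012 m or horizontal distance between cell3 and slot3 below 0.012 m or horizontal distance between cell3 and slot4 below 0.012 m or horizontal distance between cell3 and slot5 below 0.012 m) and (horizontal distance between cell4 and slot0 below 0.012 m or horizontal distance between cell4 and slot1 below 0.012 m or horizontal distance between cell4 and slot2 below 0.012 m or horizontal distance between cell4 and slot3 below 0.012 m or horizontal distance between cell4 and slot4 below 0.012 m or horizontal distance between cell4 and slot5 below 0.012 m) and (horizontal distance between cell5 and slot0 below 0.012 m or horizontal distance between cell5 and slot1 below 0.012 m or horizontal distance between cell5 and slot2 below 0.012 m or horizontal distance between cell5 and slot3 below 0.012 m or horizontal distance between cell5 and slot4 below 0.012 m or horizontal distance between cell5 and slot5 below 0.012 m) and (not (horizontal distance between any of cell0, cell1, cell2, cell3, cell4, cell5 and slot5 below 0.012 m) or (horizontal distance between any of cell0, cell1, cell2, cell3, cell4, cell5 and slot3 below 0.012 m and horizontal distance between any of cell0, cell1, cell2, cell3, cell4, cell5 and slot4 below 0.012 m)) and z of each of cell0, cell1, cell2, cell3, cell4, cell5 in the frame of tray below 0.01 m), for 0.2 s.
3. the keeper is slid fully closed (value of joint keeper above 0.047 m), for 0.2 s.
4. the toggle is pushed well over to the green lamp and held for 0.7 s (value of joint toggle above 0.28 rad), for 0.7 s.
5. the toggle has recentred (value of joint toggle between -0.08 and 0.08 rad), for 0.2 s.
At the end, for the whole second after the job is handed in: Every block upright, at rest on the tray floor, within 4 mm of a pack place (slot0-2 full, then slot3-4, slot5 only when those are full), flats within 4 deg of the pack's, within 50.5 mm of a neighbour's centre; keeper within 3 mm of closed; toggle within 0.08 rad of centre (all of step 5 and horizontal distance between any of cell0, cell1, cell2, cell3, cell4, cell5 and slot0 below 0.004 m and horizontal distance between any of cell0, cell1, cell2, cell3, cell4, cell5 and slot1 below 0.004 m and horizontal distance between any of cell0, cell1, cell2, cell3, cell4, cell5 and slot2 below 0.004 m and (horizontal distance between cell0 and slot0 below 0.004 m or horizontal distance between cell0 and slot1 below 0.004 m or horizontal distance between cell0 and slot2 below 0.004 m or horizontal distance between cell0 and slot3 below 0.004 m or horizontal distance between cell0 and slot4 below 0.004 m or horizontal distance between cell0 and slot5 below 0.004 m) and (horizontal distance between cell1 and slot0 below 0.004 m or horizontal distance between cell1 and slot1 below 0.004 m or horizontal distance between cell1 and slot2 below 0.004 m or horizontal distance between cell1 and slot3 below 0.004 m or horizontal distance between cell1 and slot4 below 0.004 m or horizontal distance between cell1 and slot5 below 0.004 m) and (horizontal distance between cell2 and slot0 below 0.004 m or horizontal distance between cell2 and slot1 below 0.004 m or horizontal distance between cell2 and slot2 below 0.004 m or horizontal distance between cell2 and slot3 below 0.004 m or horizontal distance between cell2 and slot4 below 0.004 m or horizontal distance between cell2 and slot5 below 0.004 m) and (horizontal distance between cell3 and slot0 below 0.004 m or horizontal distance between cell3 and slot1 below 0.004 m or horizontal distance between cell3 and slot2 below 0.004 m or horizontal distance between cell3 and slot3 below 0.004 m or horizontal distance between cell3 and slot4 below 0.004 m or horizontal distance between cell3 and slot5 below 0.004 m) and (horizontal distance between cell4 and slot0 below 0.004 m or horizontal distance between cell4 and slot1 below 0.004 m or horizontal distance between cell4 and slot2 below 0.004 m or horizontal distance between cell4 and slot3 below 0.004 m or horizontal distance between cell4 and slot4 below 0.004 m or horizontal distance between cell4 and slot5 below 0.004 m) and (horizontal distance between cell5 and slot0 below 0.004 m or horizontal distance between cell5 and slot1 below 0.004 m or horizontal distance between cell5 and slot2 below 0.004 m or horizontal distance between cell5 and slot3 below 0.004 m or horizontal distance between cell5 and slot4 below 0.004 m or horizontal distance between cell5 and slot5 below 0.004 m) and (not (horizontal distance between any of cell0, cell1, cell2, cell3, cell4, cell5 and slot5 below 0.004 m) or (horizontal distance between any of cell0, cell1, cell2, cell3, cell4, cell5 and slot3 below 0.004 m and horizontal distance between any of cell0, cell1, cell2, cell3, cell4, cell5 and slot4 below 0.004 m)) and (horizontal distance between cell0 and cell1 below 0.0505 m or horizontal distance between cell0 and cell2 below 0.0505 m or horizontal distance between cell0 and cell3 below 0.0505 m or horizontal distance between cell0 and cell4 below 0.0505 m or horizontal distance between cell0 and cell5 below 0.0505 m) and (angle between the y axis of cell0 and the y axis of tray, either way round below 0.07 rad or angle between the y axis of cell0 and the y axis of tray, either way round between 0.977 and 1.117 rad) and z of each of cell0, cell1, cell2, cell3, cell4, cell5 in the frame of tray below 0.01 m and angle between each of cell0, cell1, cell2, cell3, cell4, cell5's own z axis and vertical below 0.08 rad and linear speed of each of cell0, cell1, cell2, cell3, cell4, cell5 below 0.01 m/s and (horizontal distance between cell1 and cell0 below 0.0505 m or horizontal distance between cell1 and cell2 below 0.0505 m or horizontal distance between cell1 and cell3 below 0.0505 m or horizontal distance between cell1 and cell4 below 0.0505 m or horizontal distance between cell1 and cell5 below 0.0505 m) and (angle between the y axis of cell1 and the y axis of tray, either way round below 0.07 rad or angle between the y axis of cell1 and the y axis of tray, either way round between 0.977 and 1.117 rad) and (horizontal distance between cell2 and cell0 below 0.0505 m or horizontal distance between cell2 and cell1 below 0.0505 m or horizontal distance between cell2 and cell3 below 0.0505 m or horizontal distance between cell2 and cell4 below 0.0505 m or horizontal distance between cell2 and cell5 below 0.0505 m) and (angle between the y axis of cell2 and the y axis of tray, either way round below 0.07 rad or angle between the y axis of cell2 and the y axis of tray, either way round between 0.977 and 1.117 rad) and (horizontal distance between cell3 and cell0 below 0.0505 m or horizontal distance between cell3 and cell1 below 0.0505 m or horizontal distance between cell3 and cell2 below 0.0505 m or horizontal distance between cell3 and cell4 below 0.0505 m or horizontal distance between cell3 and cell5 below 0.0505 m) and (angle between the y axis of cell3 and the y axis of tray, either way round below 0.07 rad or angle between the y axis of cell3 and the y axis of tray, either way round between 0.977 and 1.117 rad) and (horizontal distance between cell4 and cell0 below 0.0505 m or horizontal distance between cell4 and cell1 below 0.0505 m or horizontal distance between cell4 and cell2 below 0.0505 m or horizontal distance between cell4 and cell3 below 0.0505 m or horizontal distance between cell4 and cell5 below 0.0505 m) and (angle between the y axis of cell4 and the y axis of tray, either way round below 0.07 rad or angle between the y axis of cell4 and the y axis of tray, either way round between 0.977 and 1.117 rad) and (horizontal distance between cell5 and cell0 below 0.0505 m or horizontal distance between cell5 and cell1 below 0.0505 m or horizontal distance between cell5 and cell2 below 0.0505 m or horizontal distance between cell5 and cell3 below 0.0505 m or horizontal distance between cell5 and cell4 below 0.0505 m) and (angle between the y axis of cell5 and the y axis of tray, either way round below 0.07 rad or angle between the y axis of cell5 and the y axis of tray, either way round between 0.977 and 1.117 rad) and value of joint keeper above 0.047 m); the robot touches nothing.
It fails at once if the toggle is pushed to the red side (value of joint toggle below -0.2 rad).
It fails at once if a bystander is moved more than 5 cm (distance of any of meter, clip, tape, marker, mouse, driver from where it was at the start of the episode above 0.05 m).
Of cell0, cell1, cell2, cell3, cell4, cell5 only 4 to 6 are there at a start; the rules pass over those that are not, and their reading is None.
At some moment in a run one of cell0, cell1, cell2, cell3, cell4, cell5 may be knocked a few centimetres aside while the robot is not near it.
It also fails if it takes over 210 s, if anything falls off the work surface, if the arm or the gripper's body presses on something with over 40 N, if the wrist force passes 120 N, or if a joint passes its speed limit or range.

## Working session

There is one attempt and no reset: what is moved stays moved. The work goes in short steps, Python scripts to look and compute and a tool call to move; the robot and the scene stay as the last step left them, time stands still between calls to the robot, and variables do not carry over. Pictures are saved under pics/ and viewed, at most 14 in all, crops included, and the job is handed in when it is done.

Besides the shell and the picture viewer there is one more tool, called after "Emit:" as a command line: name --pt "numbers of a row" for each row, then --argument value for the rest. play_rows: Moves the arm, as the interface text tells. Its arguments: {"type":"object","properties":{"rows":{"type":"array","items":{"type":"array","items":{"type":"number"}}},"force":{"type":"number"}},"required":["rows"]}

```bash
mkdir -p pics
cat > h.py <<'E'
import numpy as np, cv2
from scipy.spatial.transform import Rotation as R
from cell import arm, get_image, camera_model
def cam(name):
    m=camera_model(name); f=200/np.tan(np.radians(m['fov_y'])/2)
    if 'hand_eye' in m:
        s=arm.get_state(); T=np.eye(4); T[:3,:3]=R.from_euler('xyz',s['tcp_rot'],degrees=True).as_matrix(); T[:3,3]=s['ee_pos']
        T=T@np.array(m['hand_eye'])
    else:
        T=np.eye(4); T[:3,:3]=R.from_euler('xyz',m['attitude'],degrees=True).as_matrix(); T[:3,3]=m['xyz']
    return f,m['cx'],m['cy'],T
def shot(name,save=None):
    c=cam(name); im,d=get_image(name)
    if save: cv2.imwrite('pics/'+save,im[:,:,::-1])
    return im,d,c
def cloud(d,c):
    f,cx,cy,T=c; v,u=np.mgrid[:d.shape[0],:d.shape[1]]
    P=np.stack([(u-cx)/f*d,(v-cy)/f*d,d],-1)
    W=P@T[:3,:3].T+T[:3,3]; W[d==0]=np.nan
    return W
E
python3 - <<'E'
from h import *
s=arm.get_state(); print(s)
for n in('top','side','wrist'):
    im,d,c=shot(n,n+'0.png'); np.savez(n+'0.npz',im=im,d=d,T=c[3],k=c[:3]); print(n,camera_model(n))
E
```

```text
{'time_s': 0.0, 'joint_pos': array([67.78775948, 26.89841312, -2.78611604, 87.87540405,  1.37982462,
       65.37367377, -4.71581438]), 'qvel': array([ 0.06144229,  0.05861019,  0.00338374, -0.08985366, -0.03232522,
       -0.00803872, -0.05668567]), 'joint_efforts': array([ 5.87247596e-04, -5.07978916e+01, -8.06359830e-02, -2.36156595e+01,
       -6.14147563e-02,  3.77250079e-02,  1.87393175e-04]), 'ee_pos': array([ 0.23682968, -0.631437  ,  0.22147408]), 'tcp_rot': array([-1.79886044e+02,  2.46195721e-03,  2.05590766e+01]), 'wrist_force': array([-0.57014011,  0.03389857,  0.66600425]), 'torque': array([ 0.05190065, -0.06598943,  0.02919324]), 'gripper_force': 0.0, 'grip_width': 0.0870095330611448}
top {'fov_y': 47.608115060941735, 'cx': 318.4706900307976, 'cy': 202.29160254394745, 'xyz': array([ 0.44822326, -0.0454644 ,  1.37476354]), 'attitude': array([-174.92499649,    0.2658008 ,  -89.1554679 ])}
side {'fov_y': 55.34649967960987, 'cx': 318.9028383756101, 'cy': 206.064052236238, 'xyz': array([ 0.40519485, -0.77286704,  0.88672009]), 'attitude': array([-1.37420344e+02, -1.55008748e-02, -1.29043055e+01])}
wrist {'fov_y': 59.706536557317534, 'cx': 319.74017977061425, 'cy': 201.41359253289687, 'hand_eye': array([[ 4.33934014e-05, -9.59451012e-01, -2.81875422e-01,
         7.63161329e-02],
       [ 9.99999556e-01,  3.06831600e-04, -8.90451907e-04,
        -6.75348476e-04],
       [ 9.40833270e-04, -2.81875258e-01,  9.59450600e-01,
        -1.63190136e-01],
       [ 0.00000000e+00,  0.00000000e+00,  0.00000000e+00,
         1.00000000e+00]])}
```

View pics/top0.png

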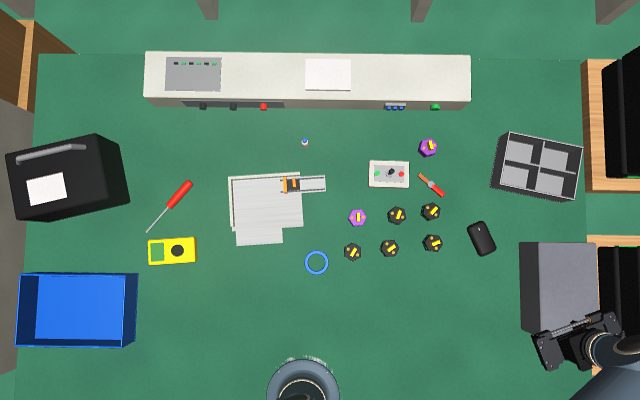

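View pics/side0.png

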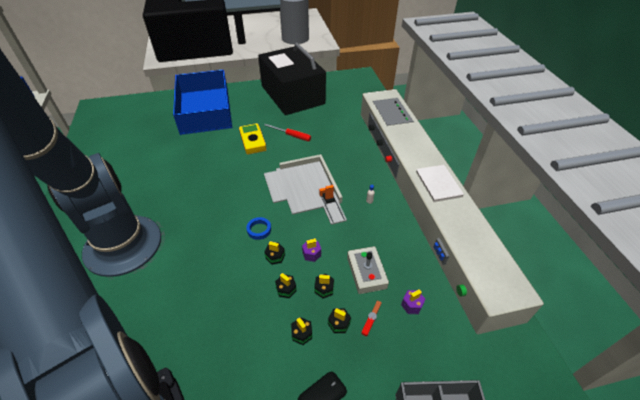

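Top view shows the blocks with yellow tabs. The black ones are at (353,252), (390,248), (397,215), (431,211) and (432,243). The purple look-alikes are at (358,217) and (428,147). The tray is near (265,205), its keeper at (291,184) and the switch box at (389,173), green lamp on the left (+y). Next I'll take coarse positions and one close crop.

Run:
```python
from h import *
z=np.load('top0.npz'); im,d=z['im'],z['d']; W=cloud(d,(*z['k'],z['T']))
hsv=cv2.cvtColor(im,cv2.COLOR_RGB2HSV)
def blobs(mask,nm,mn=12):
    n,l,st,ce=cv2.connectedComponentsWithStats(mask.astype(np.uint8))
    for i in range(1,n):
        if st[i,4]>=mn:
            p=W[l==i]; p=p[~np.isnan(p[:,0])]
            (c,wh,a)=cv2.minAreaRect(p[:,:2].astype(np.float32))
            print(nm,ce[i].round(),st[i,4],'med',np.median(p,0).round(3),'rect',np.round(c,3),np.round(wh,3),round(a))
h=W[...,2]
sat=hsv[...,1]>140
blobs(sat&(abs(hsv[...,0].astype(int)-26)<5)&(hsv[...,2]>110),'yel')
blobs((hsv[...,1]>150)&(abs(hsv[...,0].astype(int)-13)<7)&(hsv[...,2]>110),'orange')
roi=np.zeros(h.shape,bool); roi[160:190,365:412]=1
blobs(roi&(h>.025)&(h<.042),'box',50); blobs(roi&(h>.06),'tog',3)
roi[:]=0; roi[165:250,220:330]=1
blobs(roi&(h>.02)&(h<.036),'fence',20); blobs(roi&(h>.045),'kgrip',5)
c=cv2.resize(im[120:270,215:475],None,fx=3,fy=3,interpolation=cv2.INTER_CUBIC); cv2.imwrite('pics/crop0.png',c[:,:,::-1])
```

```text
yel [430. 145.] 28 med [ 0.739 -0.363  0.063] rect [ 0.739 -0.363] [0.023 0.008] 10
yel [433. 210.] 41 med [ 0.547 -0.37   0.065] rect [ 0.55  -0.374] [0.01  0.034] 46
yel [398. 214.] 37 med [ 0.534 -0.269  0.064] rect [ 0.535 -0.271] [0.01 0.03] 70
yel [358. 216.] 25 med [ 0.526 -0.152  0.065] rect [ 0.525 -0.151] [0.021 0.009] 1
yel [176. 250.] 844 med [0.42  0.375 0.033] rect [0.418 0.399] [0.076 0.147] 5
yel [436. 243.] 38 med [ 0.452 -0.377  0.064] rect [ 0.452 -0.376] [0.01  0.025] 23
yel [391. 248.] 37 med [ 0.436 -0.248  0.065] rect [ 0.437 -0.249] [0.01  0.028] 35
yel [353. 252.] 36 med [ 0.423 -0.139  0.063] rect [ 0.424 -0.139] [0.01  0.028] 61
orange [423. 178.] 43 med [ 0.648 -0.352  0.013] rect [ 0.648 -0.353] [0.034 0.011] 45
orange [285. 184.] 46 med [0.622 0.063 0.034] rect [0.619 0.064] [0.046 0.009] 2
orange [293. 181.] 18 med [0.625 0.037 0.07 ] rect [0.625 0.036] [0.009 0.018] 90
box [388. 174.] 1020 med [ 0.654 -0.244  0.035] rect [ 0.656 -0.245] [0.119 0.081] 89
tog [391. 171.] 24 med [ 0.655 -0.245  0.087] rect [ 0.656 -0.245] [0.012 0.013] 46
fence [259. 186.] 540 med [0.631 0.151 0.029] rect [0.577 0.123] [0.149 0.216] 5
kgrip [294. 182.] 35 med [0.622 0.034 0.07 ] rect [0.621 0.036] [0.025 0.009] 3
```

View pics/crop0.png

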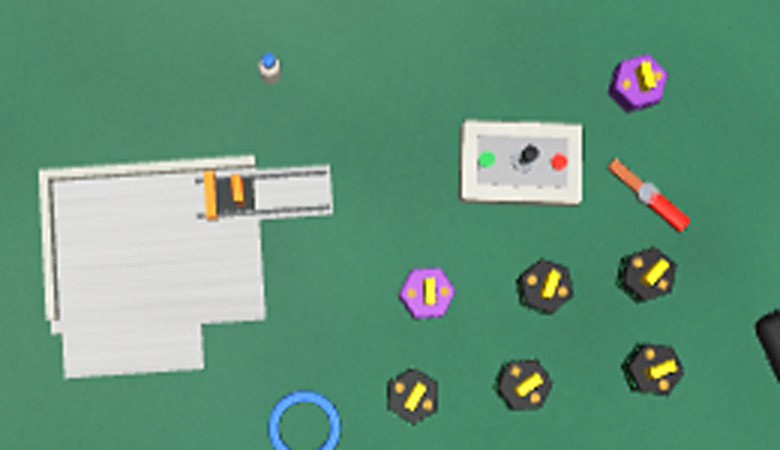

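Five black cells are present, each with a yellow tab; both purple ones are excluded. Tray yaw is about +5° and the keeper is part-way along. I'll go above the tray now.

```bash
cat >> h.py <<'E'
def row(x,y,z,yaw,frm=None):
    """tool-frame units from pose frm=(x,y,z,yaw) (default: measured) to the given pose"""
    if frm is None:
        s=arm.get_state(); p=s['ee_pos']; r=R.from_euler('xyz',s['tcp_rot'],degrees=True)
    else:
        p=np.array(frm[:3]); r=R.from_euler('xyz',[180,0,frm[3]],degrees=True)
    d=r.inv().apply(np.array([x,y,z])-p)/.03
    w=(r.inv()*R.from_euler('xyz',[180,0,yaw],degrees=True)).as_rotvec(degrees=True)/10
    return np.r_[d,w].round(3).tolist()
E
python3 - <<'E'
from h import *
print(row(.58,.10,.32,5))
E
```

```text
[19.273, -18.82, -3.249, -0.009, 0.002, 1.556]
```

Emit:
play_rows --pt "2 -1.9 -0.6 0 0 0.3 -1" --pt "4 -3.8 -1.2 0 0 0.6 -1" --pt "5.9 -5.7 -1.8 0 0 0.9 -1" --pt "7.8 -7.6 -2.4 0 0 1.2 -1" --pt "9.8 -9.5 -3 0 0 1.56 -1" --pt "11.7 -11.4 -3.2 0 0 1.56 -1" --pt "13.6 -13.3 -3.2 0 0 1.56 -1" --pt "15.6 -15.2 -3.2 0 0 1.56 -1" --pt "17.5 -17.1 -3.2 0 0 1.56 -1" --pt "19.3 -18.8 -3.2 0 0 1.56 -1"

```text
time_s: 1.4
ee_pos: [0.4997, -0.0723, 0.3134]
tcp_rot: [180.0, -0.0, 4.9]
wrist_force: [1.2, -0.3, 0.3]
grip_width: 0.0869
gripper_force: 0.0
```

Run:
```python
from h import *
s=arm.get_state(); print(s['time_s'],s['ee_pos'],s['tcp_rot'],s['joint_pos']);print(row(.58,.10,.32,5))
```

```text
1.4 [ 0.49968861 -0.07230652  0.3133568 ] [ 1.79966608e+02 -2.84163009e-02  4.93948723e+00] [ 23.86125429   8.06409746 -22.8375509  102.30331604   3.34823134
  70.25662009 -84.96431927]
[3.162, -5.492, -0.223, 0.003, -0.003, -0.006]
```

Emit:
play_rows --pt "1 -1.8 -0.1 0 0 0 -1" --pt "2 -3.6 -0.2 0 0 0 -1" --pt "3.2 -5.5 -0.2 0 0 0 -1" --pt "3.2 -5.5 -0.2 0 0 0 -1" --pt "3.2 -5.5 -0.2 0 0 0 -1" --pt "3.2 -5.5 -0.2 0 0 0 -1"

```text
time_s: 2.15
ee_pos: [0.5804, 0.0964, 0.319]
tcp_rot: [179.9, 0.0, 4.8]
wrist_force: [-0.1, -0.3, 0.3]
grip_width: 0.0872
gripper_force: 0.0
```

Run:
```python
from h import *
s=arm.get_state(); print(s['time_s'],s['ee_pos'],s['tcp_rot'],abs(s['qvel']).max())
im,d,c=shot('wrist','w1.png'); np.savez('w1.npz',im=im,d=d,T=c[3],k=c[:3])
W=cloud(d,c); h=W[...,2]
hsv=cv2.cvtColor(im,cv2.COLOR_RGB2HSV)
for n,m in(('floor',(h>.003)&(h<.010)),('fence',(h>.023)&(h<.0315)&(hsv[...,1]<70)&(hsv[...,2]>120)),('grip',h>.055),('paddle',(h>.03)&(h<.036)&(hsv[...,1]>150))):
    k,l,st,ce=cv2.connectedComponentsWithStats(m.astype(np.uint8)); 
    for i in range(1,k):
        if st[i,4]>150:
            p=W[l==i]; print(n,st[i],np.median(p,0).round(4),p.min(0).round(3),p.max(0).round(3), [np.round(q,4) for q in cv2.minAreaRect(p[:,:2].astype(np.float32)*1000)])
```

```text
2.15 [0.58041116 0.09640839 0.31899225] [1.79921438e+02 2.92634577e-02 4.78703873e+00] 0.33353290492794724
floor [529  87  20  62 162] [ 0.658  -0.1864  0.0074] [ 0.617 -0.189  0.003] [ 0.696 -0.185  0.01 ] [array([ 656.0463, -187.0362]), array([ 4.1922, 78.9569]), np.float64(89.9371)]
floor [  225   111   214   138 20178] [0.5602 0.117  0.0072] [ 0.435 -0.059  0.003] [0.653 0.226 0.01 ] [array([543.7212,  82.2522]), array([197.092 , 291.7578]), np.float64(4.7728)]
fence [ 213  103  173  114 2156] [0.6398 0.1894 0.0291] [0.491 0.02  0.025] [0.658 0.236 0.031] [array([574.5685, 122.3056]), array([149.6722, 216.2674]), np.float64(4.7893)]
grip [408  13  15  15 165] [0.7452 0.0083 0.0703] [0.74  0.001 0.055] [0.752 0.013 0.073] [array([746.0651,   7.1126]), array([12.2998, 12.1079]), np.float64(33.3512)]
grip [605 120  35  14 365] [ 0.6552 -0.2419  0.0829] [ 0.648 -0.253  0.055] [ 0.663 -0.237  0.092] [array([ 655.2969, -244.9811]), array([14.3288, 14.2826]), np.float64(23.6803)]
grip [369 124  11  23 222] [0.6211 0.0362 0.0697] [0.608 0.03  0.055] [0.633 0.041 0.072] [array([620.798 , 
[... 240 characters left out ...]
p [589 214  23  22 258] [ 0.5324 -0.2678  0.0636] [ 0.519 -0.278  0.055] [ 0.545 -0.261  0.067] [array([ 531.5829, -269.6382]), array([11.8665, 25.8722]), np.float64(74.3209)]
grip [    0   237   640   163 78900] [0.6068 0.0971 0.4135] [0.563 0.014 0.319] [0.624 0.186 0.433] [array([592.7049,  98.0914]), array([ 50.499 , 173.3869]), np.float64(4.8119)]
paddle [344 115   9  36 292] [0.6189 0.0642 0.0341] [0.596 0.058 0.031] [0.64  0.07  0.036] [array([618.1447,  64.0394]), array([43.8874, 10.0723]), np.float64(5.0498)]
paddle [  47  232  106   47 1470] [0.443  0.3806 0.0331] [0.389 0.323 0.03 ] [0.458 0.466 0.036] [array([438.208 , 389.9467]), array([150.5591,  65.6435]), np.float64(75.9653)]
```

View pics/w1.png

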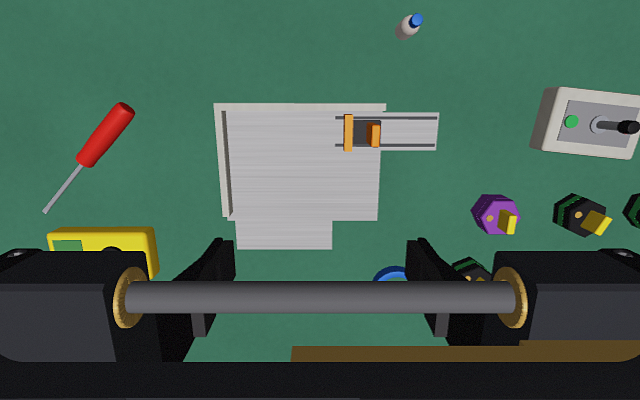

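The wrist view shows the tray square with fences on the far and left sides. The keeper grip tab is at pixel (374,135), and world (0.621, 0.035). Now the tray origin.

Run:
```python
from h import *
z=np.load('w1.npz'); W=cloud(z['d'],(*z['k'],z['T']))[90:260,200:395]; p=W.reshape(-1,3)
a=np.radians(4.77); q=np.c_[p[:,0]*np.cos(a)+p[:,1]*np.sin(a),-p[:,0]*np.sin(a)+p[:,1]*np.cos(a),p[:,2]]
f=q[(q[:,2]>.0255)&(q[:,2]<.032)]
for ax,o in((0,1),(1,0)):
    hh,e=np.histogram(f[:,ax],bins=np.arange(f[:,ax].min(),f[:,ax].max()+.001,.001))
    i=np.where(hh>25)[0]; print(ax,[(round(float(e[j]),4),int(hh[j])) for j in i])
fl=q[(q[:,2]>.003)&(q[:,2]<.0105)]; print(np.percentile(fl,[.5,99.5],axis=0))
print('grip tray-rot', .6208*np.cos(a)+.0353*np.sin(a), -.6208*np.sin(a)+.0353*np.cos(a))
print('paddle', .6181*np.cos(a)+.0640*np.sin(a), -.6181*np.sin(a)+.0640*np.cos(a))
print(row(.6208,.0353,.12,4.8))
```

```text
0 [(0.6489, 172), (0.6499, 172), (0.6509, 172), (0.6519, 171), (0.6539, 170), (0.6549, 173), (0.6559, 172), (0.6569, 173)]
1 [(0.172, 51), (0.173, 114), (0.174, 94), (0.175, 80), (0.176, 96), (0.177, 83), (0.178, 83), (0.179, 90), (0.18, 83), (0.181, 78)]
[[ 0.45099585 -0.04915997  0.00322418]
 [ 0.64717252  0.17415678  0.0097399 ]]
grip tray-rot 0.6215852909657876 -0.016445548181105683
paddle 0.6212812215109327 0.012379571797250431
[1.171, 2.135, 6.642, 0.007, 0.0, -0.002]
```

Emit:
play_rows --pt "0.6 1.1 1.5 0 0 0 -1" --pt "1.17 2.13 3 0 0 0 -1" --pt "1.17 2.13 4.5 0 0 0 -1" --pt "1.17 2.13 6 0 0 0 -1" --pt "1.17 2.13 7.5 0 0 0 -1" --pt "1.17 2.13 8.5 0 0 0 -1" --pt "1.17 2.13 9.2 0 0 0 -1" --pt "1.17 2.13 9.2 0 0 0 -1"

```text
time_s: 3.2
ee_pos: [0.6203, 0.0369, 0.0421]
tcp_rot: [180.0, 0.1, 4.9]
wrist_force: [-0.1, 0.1, 0.8]
grip_width: 0.0873
gripper_force: 0.0
```

Emit:
play_rows --pt "0 0 0 0 0 0 1" --pt "0 0 0 0 0 0 1" --pt "0 0 0 0 0 0 1" --pt "0 0 0 0 0 0 1" --pt "0 0 0 0 0 0 1" --pt "0 0 0 0 0 0 1" --pt "0 0 0 0 0 0 1" --force 20

```text
time_s: 4.08
ee_pos: [0.6212, 0.038, 0.0431]
tcp_rot: [180.0, 0.0, 5.0]
wrist_force: [0.6, -0.2, 0.9]
grip_width: 0.0249
gripper_force: 0.0
```

Emit:
play_rows --pt "0 0 0 0 0 0 1" --pt "0 0 0 0 0 0 1" --pt "0 0 0 0 0 0 1" --pt "0 0 0 0 0 0 1" --force 20

```text
time_s: 4.58
ee_pos: [0.6212, 0.0376, 0.0431]
tcp_rot: [180.0, 0.0, 4.9]
wrist_force: [0.6, -1.7, 0.5]
grip_width: 0.0096
gripper_force: 20.0
```

Emit:
play_rows --pt "0 0.25 0 0 0 0 1" --pt "0 0.5 0 0 0 0 1" --pt "0 0.75 0 0 0 0 1" --pt "0 1.0 0 0 0 0 1" --pt "0 1.25 0 0 0 0 1" --pt "0 1.4 0 0 0 0 1" --pt "0 1.46 0 0 0 0 1" --pt "0 1.5 0 0 0 0 1" --pt "0 1.5 0 0 0 0 1"

```text
time_s: 5.7
ee_pos: [0.6248, -0.0062, 0.0431]
tcp_rot: [-180.0, 0.0, 5.0]
wrist_force: [-1.4, 2.2, -1.3]
grip_width: 0.0098
gripper_force: 20.0
```

Emit:
play_rows --pt "0 0.05 0 0 0 0 1" --pt "0 0.1 0 0 0 0 1" --pt "0 0.15 0 0 0 0 1" --pt "0 0.15 0 0 0 0 1"

```text
time_s: 6.2
ee_pos: [0.6249, -0.0063, 0.0431]
tcp_rot: [-179.7, 0.0, 5.1]
wrist_force: [-2.6, 9.7, -2.4]
grip_width: 0.0103
gripper_force: 20.0
```

Emit:
play_rows --pt "0 0 0 0 0 0 0" --pt "0 0 0 0 0 0 -0.4" --pt "0 0 0 0 0 0 -0.4" --pt "0 0 0 0 0 0 -0.4" --pt "0 0 -1 0 0 0 -0.4" --pt "0 0 -2.5 0 0 0 -0.4"

```text
time_s: 6.95
ee_pos: [0.6244, -0.0122, 0.1177]
tcp_rot: [180.0, 0.2, 4.9]
wrist_force: [0.9, -0.3, 0.7]
grip_width: 0.0583
gripper_force: 0.0
```

Emit:
play_rows --pt "-0.8 1.5 -1.2 0 0 0 -0.4" --pt "-1.6 3 -2.4 0 0 0 -0.4" --pt "-2.4 4.5 -3.6 0 0 0 -0.4" --pt "-3.2 6 -4.8 0 0 0 -0.4" --pt "-4 7.2 -6 0 0 0 -0.4" --pt "-4.6 7.6 -6.7 0 0 0 -0.4" --pt "-4.6 7.6 -6.7 0 0 0 -0.4" --pt "-4.6 7.6 -6.7 0 0 0 -0.4"

```text
time_s: 7.95
ee_pos: [0.5078, -0.2492, 0.3182]
tcp_rot: [-179.9, 0.0, 5.0]
wrist_force: [-0.5, 1.1, -0.3]
grip_width: 0.0608
gripper_force: 0.0
```

```bash
cat >> h.py <<'E'
YT=4.8; OT=np.array([.5795,.1000])  # tray yaw, origin in tray-rotated coords
def tw(x,y):
    a=np.radians(YT); X,Y=OT+np.array([x,y]); return np.array([X*np.cos(a)-Y*np.sin(a),X*np.sin(a)+Y*np.cos(a)])
SL=[(.0416,.048),(.0416,0),(.0416,-.048),(0,.024),(0,-.024)]
def tabs(name='wrist',save=None):
    """black cells' tabs: world xy of centre, long-axis direction in deg (mod 180), pixel"""
    im,d,c=shot(name,save); W=cloud(d,c); h=W[...,2]; hsv=cv2.cvtColor(im,cv2.COLOR_RGB2HSV)
    yel=(abs(hsv[...,0].astype(int)-26)<7)&(hsv[...,1]>120)&(hsv[...,2]>60)
    k,l,st,ce=cv2.connectedComponentsWithStats((yel&(h>.056)&(h<.08)).astype(np.uint8)); out=[]
    for i in range(1,k):
        if st[i,4]<40: continue
        p=W[l==i]; top=p[p[:,2]>np.percentile(p[:,2],80)-.003]
        b=cv2.boxPoints(cv2.minAreaRect((top[:,:2]*1e4).astype(np.float32)))/1e4
        e=max((b[1]-b[0],b[2]-b[1]),key=np.linalg.norm)
        u,v=ce[i].astype(int); near=(abs(W[...,0]-b.mean(0)[0])<.024)&(abs(W[...,1]-b.mean(0)[1])<.024)&(h>.025)&(h<.046)
        pur=np.mean((hsv[near][:,0]>125)&(hsv[near][:,0]<165)&(hsv[near][:,1]>100)) if near.any() else -1
        out.append((*b.mean(0).round(4),round(float(np.degrees(np.arctan2(e[1],e[0]))%180),1),(np.linalg.norm(b[1]-b[0]).round(3),np.linalg.norm(b[2]-b[1]).round(3)),np.percentile(p[:,2],80).round(3),(u,v),'PURPLE' if pur>.3 else ''))
    return out
E
python3 - <<'E'
from h import *
s=arm.get_state(); print(s['time_s'],s['ee_pos'],s['tcp_rot'])
for o in tabs('wrist','w2.png'): print(o)
print([tw(*q).round(4) for q in SL])
E
```

```text
7.95 [ 0.50782086 -0.249192    0.31817372] [-1.79940887e+02  4.52994259e-02  5.04612282e+00]
(np.float32(0.5447), np.float32(-0.3718), 138.4, (np.float32(0.026), np.float32(0.01)), np.float64(0.065), (np.int64(425), np.int64(142)), '')
(np.float32(0.5233), np.float32(-0.154), 5.5, (np.float32(0.01), np.float32(0.025)), np.float64(0.066), (np.int64(242), np.int64(144)), 'PURPLE')
(np.float32(0.5313), np.float32(-0.2703), 161.4, (np.float32(0.026), np.float32(0.01)), np.float64(0.065), (np.int64(339), np.int64(146)), '')
(np.float32(0.4508), np.float32(-0.3771), 111.8, (np.float32(0.025), np.float32(0.01)), np.float64(0.065), (np.int64(416), np.int64(216)), '')
(np.float32(0.4219), np.float32(-0.14), 149.8, (np.float32(0.026), np.float32(0.01)), np.float64(0.066), (np.int64(229), np.int64(222)), '')
(np.float32(0.4345), np.float32(-0.2491), 125.9, (np.float32(0.026), np.float32(0.01)), np.float64(0.065), (np.int64(315), np.int64(220)), '')
[array([0.6065, 0.1995]), array([0.6106, 0.1516]), array([0.6146, 0.1038]), array([0.5671, 0.1721]), array([0.5711, 0.1242])]
```

View pics/w2.png

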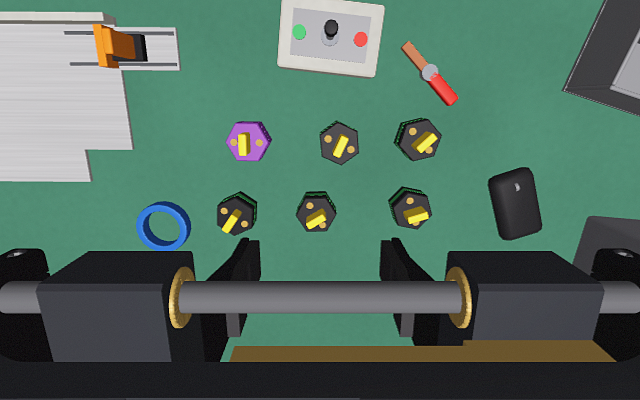

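All five black tabs are localised: pixels (425,142), (339,146), (416,216), (229,222), (315,220). The purple one at (242,144) is skipped. I'll pick the cell at (315,220) first.

Run:
```python
from h import *
print(row(.45,-.2491,.20,105)); print(row(.4345,-.2491,.11,125.9,(.45,-.2491,.20,105)))
```

```text
[-1.918, -0.156, 3.93, -0.013, -0.002, -9.991]
[0.134, -0.499, 3.0, 0.0, 0.0, -2.09]
```

Emit:
play_rows --pt "-0.2 0 0.4 0 0 -1 -0.4" --pt "-0.4 0 0.8 0 0 -2 -0.4" --pt "-0.6 -0.1 1.2 0 0 -3 -0.4" --pt "-0.8 -0.1 1.6 0 0 -4 -0.4" --pt "-1 -0.1 2 0 0 -5 -0.4" --pt "-1.2 -0.1 2.4 0 0 -6 -0.4" --pt "-1.4 -0.1 2.8 0 0 -7 -0.4" --pt "-1.6 -0.1 3.2 0 0 -8 -0.4" --pt "-1.8 -0.2 3.6 0 0 -9 -0.4" --pt "-1.92 -0.16 3.93 0 0 -10 -0.4"

```text
time_s: 9.25
ee_pos: [0.4498, -0.2486, 0.1996]
tcp_rot: [-179.9, -0.1, 105.5]
wrist_force: [-0.6, 0.0, -0.1]
grip_width: 0.0609
gripper_force: 0.0
```

Emit:
play_rows --pt "0 -0.2 1 0 0 -1 -0.4" --pt "0.13 -0.5 2 0 0 -2.09 -0.4" --pt "0.13 -0.5 3 0 0 -2.09 -0.4" --pt "0.13 -0.5 3 0 0 -2.09 -0.4" --pt "0.13 -0.5 3 0 0 -2.09 -0.4"

```text
time_s: 9.88
ee_pos: [0.4354, -0.25, 0.1117]
tcp_rot: [179.9, 0.0, 125.9]
wrist_force: [0.9, -0.3, 0.3]
grip_width: 0.0611
gripper_force: 0.0
```

Run:
```python
from h import *
s=arm.get_state(); print(s['time_s'],s['ee_pos'],s['tcp_rot'])
print(row(.4345,-.2491,.040,125.9))
for o in tabs('top'): print(o)
```

```text
9.875 [ 0.43543755 -0.24999597  0.11172611] [1.79941925e+02 1.90379016e-02 1.25947449e+02]
[0.043, -0.01, 2.391, 0.006, 0.002, 0.005]
```

Emit:
play_rows --pt "0.04 0 0.9 0 0 0 -0.4" --pt "0.04 0 1.8 0 0 0 -0.4" --pt "0.04 0 2.39 0 0 0 -0.4" --pt "0.04 0 2.39 0 0 0 0.4" --pt "0.04 0 2.39 0 0 0 1" --pt "0.04 0 2.39 0 0 0 1" --pt "0.04 0 2.39 0 0 0 1" --pt "0.04 0 2.39 0 0 0 1" --pt "0.04 0 2.39 0 0 0 1" --pt "0.04 0 2.39 0 0 0 1" --force 30

```text
time_s: 11.18
ee_pos: [0.4338, -0.2497, 0.0396]
tcp_rot: [180.0, 0.0, 125.9]
wrist_force: [-0.2, -0.0, 0.7]
grip_width: 0.0096
gripper_force: 30.0
```

Emit:
play_rows --pt "0 0 0 0 0 0 1" --pt "0 0 0 0 0 0 1" --pt "0 0 0 0 0 0 1" --pt "0 0 -0.5 0 0 0 1" --pt "0 0 -1.5 0 0 0 1" --pt "0 0 -2.7 0 0 0 1" --pt "0 0 -2.7 0 0 0 1"

```text
time_s: 12.05
ee_pos: [0.4353, -0.2505, 0.1235]
tcp_rot: [179.9, 0.3, 125.8]
wrist_force: [0.3, 0.3, -1.7]
grip_width: 0.01
gripper_force: 30.0
```

Run:
```python
from h import *
t=tw(.0416-.006,.048-.006); print(t,row(*t,.12,94.8))
```

```text
[0.6010605  0.19297223] [8.751, 13.133, 0.092, 0.019, 0.029, 3.104]
```

Emit:
play_rows --pt "0.9 1.3 0 0 0 0.4 1" --pt "1.9 2.9 0 0 0 0.8 1" --pt "2.9 4.5 0 0 0 1.2 1" --pt "3.9 6 0 0 0 1.6 1" --pt "4.9 7.5 0 0 0 2 1" --pt "5.9 9 0 0 0 2.4 1" --pt "6.9 10.5 0 0 0 2.8 1" --pt "7.9 12 0 0 0 3.1 1" --pt "8.5 12.8 0.1 0 0 3.1 1" --pt "8.75 13.13 0.1 0 0 3.1 1"

```text
time_s: 13.3
ee_pos: [0.598, 0.1956, 0.1163]
tcp_rot: [-179.9, -0.0, 95.0]
wrist_force: [0.0, -1.0, -1.4]
grip_width: 0.0099
gripper_force: 30.0
```

Emit:
play_rows --pt "0 0 0 0 0 0 1" --pt "0 0 0 0 0 0 1" --pt "0 0 0 0 0 0 1"

```text
time_s: 13.68
ee_pos: [0.5992, 0.1917, 0.1175]
tcp_rot: [-180.0, 0.1, 94.7]
wrist_force: [-0.4, 0.2, -1.8]
grip_width: 0.0099
gripper_force: 30.0
```

Run:
```python
from h import *
s=arm.get_state(); print(s['time_s'],s['ee_pos'],s['tcp_rot'],s['wrist_force'])
t=tw(.0416-.006,.048-.006); print(row(*t,.048,94.8),row(*t,.0455,94.8))
im,d,c=shot('wrist'); cv2.imwrite('pics/w3.png',im[:,:,::-1])
W=cloud(d,c);a=np.radians(YT)
q=np.stack([W[...,0]*np.cos(a)+W[...,1]*np.sin(a)-OT[0],-W[...,0]*np.sin(a)+W[...,1]*np.cos(a)-OT[1],W[...,2]],-1).reshape(-1,3)
f=q[(q[:,2]>.0255)&(q[:,2]<.032)&(abs(q[:,0])<.09)&(abs(q[:,1])<.09)]
for ax in(0,1):
    hh,e=np.histogram(f[:,ax],bins=np.arange(.06,.09,.001)); print([(round(float(b)*1000),int(n)) for b,n in zip(e,hh) if n])
```

```text
13.675 [0.59920935 0.1917307  0.11753043] [-1.79989359e+02  6.99223927e-02  9.47257141e+01] [-0.36861257  0.16736511 -1.84358846]
[0.039, 0.065, 2.318, -0.001, 0.007, -0.007] [0.039, 0.065, 2.401, -0.001, 0.007, -0.007]
[(60, 24), (61, 15), (62, 16), (63, 22), (64, 12), (65, 19), (66, 20), (67, 13), (68, 20), (69, 122), (70, 124), (71, 121), (72, 128), (73, 132), (74, 134), (75, 123), (76, 128), (77, 133), (78, 56)]
[(60, 14), (61, 16), (62, 22), (63, 14), (64, 17), (65, 21), (66, 15), (67, 18), (68, 19), (69, 14), (70, 15), (71, 22), (72, 204), (73, 261), (74, 340), (75, 221), (76, 299), (77, 317), (78, 220), (79, 340), (80, 287), (81, 183)]
```

Emit:
play_rows --pt "0.04 0.06 0.8 0 0 0 1" --pt "0.04 0.06 1.6 0 0 0 1" --pt "0.04 0.06 2.1 0 0 0 1" --pt "0.04 0.06 2.38 0 0 0 1" --pt "0.04 0.06 2.38 0 0 0 1" --pt "0.1 0.13 2.38 0 0 0 1" --pt "0.17 0.2 2.38 0 0 0 1" --pt "0.23 0.26 2.38 0 0 0 1" --pt "0.26 0.29 2.38 0 0 0 1" --pt "0.26 0.29 2.38 0 0 0 1"

```text
time_s: 14.98
ee_pos: [0.6068, 0.2005, 0.0458]
tcp_rot: [-179.9, 0.2, 94.8]
wrist_force: [-2.3, -4.5, -0.2]
grip_width: 0.0094
gripper_force: 30.0
```

Run:
```python
from h import *
s=arm.get_state(); print(s['time_s'],s['ee_pos'],s['tcp_rot'],s['wrist_force'])
t=tw(.0416,.048);print(t, row(*t,.046,94.8))
```

```text
14.975 [0.60683988 0.20047633 0.04575697] [-1.79908347e+02  1.58404035e-01  9.48112006e+01] [-2.34567697 -4.47619132 -0.195599  ]
[0.60653739 0.19945325] [-0.033, -0.013, -0.008, -0.009, 0.016, 0.001]
```

Emit:
play_rows --pt "0 0 0 0 0 0 0.6" --pt "0 0 0 0 0 0 0.3" --pt "0 0 0 0 0 0 0.3" --pt "0 0 0 0 0 0 0.3" --pt "0 0 -0.7 0 0 0 0.3" --pt "0 0 -2 0 0 0 0.2" --pt "0 0 -3.5 0 0 0 0"

```text
time_s: 15.85
ee_pos: [0.607, 0.2024, 0.1533]
tcp_rot: [180.0, -0.0, 94.9]
wrist_force: [-0.1, 1.2, -0.5]
grip_width: 0.0382
gripper_force: 0.0
```

Run:
```python
from h import *
s=arm.get_state(); print(s['time_s'],s['ee_pos'],s['tcp_rot'])
print(row(.4219,-.14,.16,149.8))
```

```text
15.85 [0.60702586 0.20244154 0.15326205] [ 1.79991068e+02 -1.91751145e-02  9.48766331e+01]
[-10.849, -7.119, -0.229, 0.002, -0.001, -5.492]
```

Emit:
play_rows --pt "-1.2 -0.8 -0.2 0 0 -0.6 -0.2" --pt "-2.7 -1.8 -0.2 0 0 -1.2 -0.4" --pt "-4.2 -2.8 -0.2 0 0 -1.8 -0.4" --pt "-5.7 -3.8 -0.2 0 0 -2.5 -0.4" --pt "-7.2 -4.8 -0.2 0 0 -3.2 -0.4" --pt "-8.6 -5.7 -0.2 0 0 -3.9 -0.4" --pt "-9.9 -6.6 -0.2 0 0 -4.6 -0.4" --pt "-10.6 -7 -0.2 0 0 -5.2 -0.4" --pt "-10.85 -7.12 -0.2 0 0 -5.5 -0.4" --pt "-10.85 -7.12 -0.2 0 0 -5.5 -0.4"

```text
time_s: 17.1
ee_pos: [0.4222, -0.1408, 0.1582]
tcp_rot: [-180.0, 0.1, 149.7]
wrist_force: [-0.7, -0.1, -0.7]
grip_width: 0.0606
gripper_force: 0.0
```

Emit:
play_rows --pt "0 0 0 0 0 0 -0.4" --pt "0 0 0 0 0 0 -0.4"

```text
time_s: 17.35
ee_pos: [0.4223, -0.1394, 0.1575]
tcp_rot: [180.0, 0.0, 149.9]
wrist_force: [-0.6, 0.3, -0.1]
grip_width: 0.0609
gripper_force: 0.0
```

```bash
cat >> h.py <<'E'
def pick(near):
    s=arm.get_state(); print(s['time_s'],s['ee_pos'].round(4),s['tcp_rot'].round(1))
    for o in tabs('wrist'):
        k=np.hypot(o[0]-near[0],o[1]-near[1])
        print(o[:3],o[3],o[5:])
        if k<.06 and not o[6]: print('  pick',row(o[0],o[1],.040,o[2]),'lift to .12')
E
python3 - <<'E'
from h import *
pick((.4219,-.14))
E
```

```text
17.35 [ 0.4223 -0.1394  0.1575] [180.    0.  149.9]
(np.float32(0.4212), np.float32(-0.1397), 149.7) (np.float32(0.025), np.float32(0.009)) ((np.int64(318), np.int64(203)), '')
  pick [0.027, -0.023, 3.911, 0.0, 0.002, 0.022] lift to .12
(np.float32(0.5283), np.float32(-0.1531), 2.9) (np.float32(0.009), np.float32(0.015)) ((np.int64(369), np.int64(317)), 'PURPLE')
```

Emit:
play_rows --pt "0.03 -0.02 1.3 0 0 0 -0.3" --pt "0.03 -0.02 2.6 0 0 0 -0.2" --pt "0.03 -0.02 3.5 0 0 0 0" --pt "0.03 -0.02 3.91 0 0 0 0.2" --pt "0.03 -0.02 3.91 0 0 0 1" --pt "0.03 -0.02 3.91 0 0 0 1" --pt "0.03 -0.02 3.91 0 0 0 1" --pt "0.03 -0.02 3.91 0 0 0 1" --pt "0.03 -0.02 3.91 0 0 0 1" --pt "0.03 -0.02 3.91 0 0 0 1" --force 30

```text
time_s: 18.65
ee_pos: [0.4214, -0.1403, 0.0405]
tcp_rot: [-180.0, 0.1, 149.9]
wrist_force: [-1.2, 0.3, 7.5]
grip_width: 0.0096
gripper_force: 30.0
```

Emit:
play_rows --pt "0 0 0 0 0 0 1" --pt "0 0 0 0 0 0 1" --pt "0 0 -0.5 0 0 0 1" --pt "0 0 -1.5 0 0 0 1" --pt "0 0 -2.7 0 0 0 1" --pt "0 0 -2.7 0 0 0 1"

```text
time_s: 19.4
ee_pos: [0.4225, -0.1407, 0.1234]
tcp_rot: [180.0, 0.3, 149.8]
wrist_force: [-0.4, 0.5, -1.3]
grip_width: 0.0097
gripper_force: 30.0
```

Run:
```python
from h import *
s=arm.get_state(); print(s['time_s'],s['ee_pos'].round(4),s['grip_width'])
t=tw(.0416-.005,-.006); print(t,row(*t,.12,94.8))
```

```text
19.4 [ 0.4225 -0.1407  0.1234] 0.009728195751073783
[0.60607353 0.14522425] [-0.498, 11.317, 0.118, 0.017, 0.029, 5.503]
```

Emit:
play_rows --pt "0 1.2 0 0 0 0.7 1" --pt "-0.1 2.6 0 0 0 1.4 1" --pt "-0.1 4.2 0 0 0 2.1 1" --pt "-0.2 5.8 0 0 0 2.8 1" --pt "-0.3 7.4 0 0 0 3.5 1" --pt "-0.4 9 0 0 0 4.3 1" --pt "-0.4 10.4 0.1 0 0 5 1" --pt "-0.5 11.1 0.1 0 0 5.5 1" --pt "-0.5 11.32 0.1 0 0 5.5 1" --pt "-0.5 11.32 0.1 0 0 5.5 1"

```text
time_s: 20.65
ee_pos: [0.6035, 0.1453, 0.117]
tcp_rot: [-179.9, 0.0, 94.9]
wrist_force: [0.5, -0.5, -1.6]
grip_width: 0.0096
gripper_force: 30.0
```

Emit:
play_rows --pt "0 0 0 0 0 0 1" --pt "0 0 0 0 0 0 1" --pt "0 0 0 0 0 0 1"

```text
time_s: 21.02
ee_pos: [0.6042, 0.1452, 0.118]
tcp_rot: [180.0, 0.0, 94.8]
wrist_force: [-0.2, -0.3, -0.6]
grip_width: 0.0099
gripper_force: 30.0
```

```bash
cat >> h.py <<'E'
def place(i,dx,dy,z=.0468):
    s=arm.get_state(); print(s['time_s'],s['ee_pos'].round(4),s['tcp_rot'].round(1),s['grip_width'].round(4),s['wrist_force'].round(1))
    x,y=SL[i]; print('pre ',row(*tw(x+dx,y+dy),z,94.8)); print('fin ',row(*tw(x,y),z,94.8))
E
python3 - <<'E'
from h import *
place(1,-.005,-.006)
for o in tabs(): print(o, o[6])
E
```

```text
Traceback (most recent call last):
  File "h.py", line 55, in place
    s=arm.get_state(); print(s['time_s'],s['ee_pos'].round(4),s['tcp_rot'].round(1),s['grip_width'].round(4),s['wrist_force'].round(1))
                                                                                    ^^^^^^^^^^^^^^^^^^^^^
AttributeError: 'float' object has no attribute 'round'
```

```bash
sed -i "s/s\['grip_width'\].round(4)/round(s['grip_width'],4)/" h.py
python3 - <<'E'
from h import *
place(1,-.005,-.006)
for o in tabs(): print(o)
E
```

```text
21.025 [0.6042 0.1452 0.118 ] [180.    0.   94.8] 0.0099 [-0.2 -0.3 -0.6]
pre  [-0.002, 0.06, 2.373, 0.001, 0.002, 0.002]
fin  [0.198, 0.227, 2.373, 0.001, 0.002, 0.002]
(np.float32(0.6053), np.float32(0.1995), 95.0, (np.float32(0.025), np.float32(0.01)), np.float64(0.071), (np.int64(331), np.int64(139)), '')
```

Emit:
play_rows --pt "0 0.06 0.8 0 0 0 1" --pt "0 0.06 1.6 0 0 0 1" --pt "0 0.06 2.1 0 0 0 1" --pt "0 0.06 2.37 0 0 0 1" --pt "0 0.06 2.37 0 0 0 1" --pt "0.07 0.12 2.37 0 0 0 1" --pt "0.14 0.18 2.37 0 0 0 1" --pt "0.2 0.23 2.37 0 0 0 1" --pt "0.24 0.26 2.37 0 0 0 1" --pt "0.24 0.26 2.37 0 0 0 1"

```text
time_s: 22.32
ee_pos: [0.6113, 0.1526, 0.0466]
tcp_rot: [-179.9, 0.1, 94.8]
wrist_force: [-0.8, -2.1, -0.0]
grip_width: 0.0097
gripper_force: 30.0
```

Run:
```python
from h import *
place(1,0,0)
```

```text
22.325 [0.6113 0.1526 0.0466] [-1.799e+02  1.000e-01  9.480e+01] 0.0097 [-0.8 -2.1 -0. ]
pre  [-0.031, -0.028, -0.008, -0.005, 0.01, 0.003]
fin  [-0.031, -0.028, -0.008, -0.005, 0.01, 0.003]
```

Run:
```python
from h import *
print(row(.5313,-.2703,.16,161.4,(.6113,.1535,.152,94.8)))
```

```text
[-13.854, -3.839, -0.267, 0.0, 0.0, -6.66]
```

Emit:
play_rows --pt "0 0 0 0 0 0 0.6" --pt "0 0 0 0 0 0 0.3" --pt "0 0 0 0 0 0 0.3" --pt "0 0 0 0 0 0 0.3" --pt "0 0 -0.7 0 0 0 0.3" --pt "0 0 -2 0 0 0 0.2" --pt "0 0 -3.5 0 0 0 0"

```text
time_s: 23.2
ee_pos: [0.6113, 0.1539, 0.1539]
tcp_rot: [180.0, -0.0, 94.9]
wrist_force: [0.5, 0.1, -0.1]
grip_width: 0.0387
gripper_force: 0.0
```

Emit:
play_rows --pt "-1.4 -0.4 -0.2 0 0 -0.7 -0.2" --pt "-3 -0.8 -0.2 0 0 -1.5 -0.4" --pt "-4.8 -1.3 -0.2 0 0 -2.3 -0.4" --pt "-6.6 -1.8 -0.2 0 0 -3.1 -0.4" --pt "-8.4 -2.3 -0.2 0 0 -3.9 -0.4" --pt "-10.2 -2.8 -0.2 0 0 -4.7 -0.4" --pt "-12 -3.3 -0.2 0 0 -5.5 -0.4" --pt "-13.3 -3.7 -0.2 0 0 -6.2 -0.4" --pt "-13.85 -3.84 -0.2 0 0 -6.66 -0.4" --pt "-13.85 -3.84 -0.2 0 0 -6.66 -0.4"

```text
time_s: 24.45
ee_pos: [0.5316, -0.2719, 0.1588]
tcp_rot: [-180.0, 0.1, 161.2]
wrist_force: [0.4, 0.6, 0.6]
grip_width: 0.0612
gripper_force: 0.0
```

Emit:
play_rows --pt "0 0 0 0 0 0 -0.4" --pt "0 0 0 0 0 0 -0.4" --pt "0 0 0 0 0 0 -0.4"

```text
time_s: 24.82
ee_pos: [0.5322, -0.2689, 0.158]
tcp_rot: [-180.0, 0.0, 161.5]
wrist_force: [-0.5, -0.4, -0.6]
grip_width: 0.0609
gripper_force: 0.0
```

```bash
sed -i "s/o\[1\],.040,o\[2\]/o[1],.0412,o[2]/" h.py
python3 - <<'E'
from h import *
pick((.5313,-.2703))
E
```

```text
24.825 [ 0.5322 -0.2689  0.158 ] [-180.     0.   161.5]
(np.float32(0.5231), np.float32(-0.1542), 3.4) (np.float32(0.01), np.float32(0.026)) ((np.int64(461), np.int64(145)), 'PURPLE')
(np.float32(0.4507), np.float32(-0.3772), 111.5) (np.float32(0.026), np.float32(0.01)) ((np.int64(147), np.int64(149)), '')
(np.float32(0.5309), np.float32(-0.2708), 161.7) (np.float32(0.025), np.float32(0.009)) ((np.int64(317), np.int64(203)), '')
  pick [0.023, -0.065, 3.891, -0.001, 0.001, -0.017] lift to .12
(np.float32(0.5447), np.float32(-0.3724), 139.4) (np.float32(0.026), np.float32(0.01)) ((np.int64(204), np.int64(256)), '')
```

Emit:
play_rows --pt "0.02 -0.06 1.3 0 0 0 -0.3" --pt "0.02 -0.06 2.6 0 0 0 -0.2" --pt "0.02 -0.06 3.5 0 0 0 0" --pt "0.02 -0.06 3.89 0 0 0 0.2" --pt "0.02 -0.06 3.89 0 0 0 1" --pt "0.02 -0.06 3.89 0 0 0 1" --pt "0.02 -0.06 3.89 0 0 0 1" --pt "0.02 -0.06 3.89 0 0 0 1" --pt "0.02 -0.06 3.89 0 0 0 1" --pt "0.02 -0.06 3.89 0 0 0 1" --force 30

```text
time_s: 26.12
ee_pos: [0.5314, -0.2716, 0.042]
tcp_rot: [-180.0, 0.1, 161.5]
wrist_force: [-0.2, 1.3, 6.1]
grip_width: 0.0098
gripper_force: 30.0
```

Emit:
play_rows --pt "0 0 0 0 0 0 1" --pt "0 0 0 0 0 0 1" --pt "0 0 -0.5 0 0 0 1" --pt "0 0 -1.5 0 0 0 1" --pt "0 0 -3 0 0 0 1" --pt "0 0 -3 0 0 0 1"

```text
time_s: 26.88
ee_pos: [0.5331, -0.2721, 0.135]
tcp_rot: [-179.9, 0.4, 161.4]
wrist_force: [0.5, 0.3, -2.2]
grip_width: 0.0099
gripper_force: 30.0
```

Run:
```python
from h import *
s=arm.get_state(); print(s['time_s'],s['ee_pos'].round(4),s['grip_width'])
t=tw(.0416-.005,-.054); print(t,row(*t,.13,94.8))
```

```text
26.875 [ 0.5331 -0.2721  0.135 ] 0.009860043674171683
[0.61009007 0.09739259] [1.488, 12.493, 0.145, 0.02, 0.04, 6.664]
```

Emit:
play_rows --pt "0.1 1.3 0 0 0 0.7 1" --pt "0.3 2.8 0 0 0 1.5 1" --pt "0.5 4.4 0 0 0 2.3 1" --pt "0.7 6 0 0 0 3.2 1" --pt "0.9 7.6 0 0 0 4.1 1" --pt "1.1 9.2 0 0 0 5 1" --pt "1.3 10.8 0.1 0 0 5.9 1" --pt "1.4 12 0.1 0 0 6.66 1" --pt "1.49 12.49 0.1 0 0 6.66 1" --pt "1.49 12.49 0.1 0 0 6.66 1"

```text
time_s: 28.12
ee_pos: [0.6068, 0.0981, 0.1274]
tcp_rot: [-179.9, 0.0, 95.0]
wrist_force: [-0.4, -0.4, -1.9]
grip_width: 0.0093
gripper_force: 30.0
```

Emit:
play_rows --pt "0 0 0 0 0 0 1" --pt "0 0 0 0 0 0 1" --pt "0 0 0 0 0 0 1"

```text
time_s: 28.5
ee_pos: [0.6075, 0.0966, 0.1281]
tcp_rot: [-180.0, 0.0, 94.8]
wrist_force: [0.1, 0.1, -1.8]
grip_width: 0.01
gripper_force: 30.0
```

Run:
```python
from h import *
place(2,-.005,-.006,.0475)
for o in tabs(): print(o)
```

```text
28.5 [0.6075 0.0966 0.1281] [-180.     0.    94.8] 0.01 [ 0.1  0.1 -1.8]
pre  [0.022, 0.087, 2.685, -0.0, 0.003, -0.004]
fin  [0.222, 0.254, 2.685, -0.0, 0.003, -0.004]
(np.float32(0.6056), np.float32(0.1994), 95.0, (np.float32(0.025), np.float32(0.01)), np.float64(0.071), (np.int64(332), np.int64(55)), '')
(np.float32(0.6098), np.float32(0.1514), 95.1, (np.float32(0.026), np.float32(0.01)), np.float64(0.071), (np.int64(332), np.int64(136)), '')
```

Emit:
play_rows --pt "0.02 0.09 0.9 0 0 0 1" --pt "0.02 0.09 1.9 0 0 0 1" --pt "0.02 0.09 2.4 0 0 0 1" --pt "0.02 0.09 2.68 0 0 0 1" --pt "0.02 0.09 2.68 0 0 0 1" --pt "0.09 0.15 2.68 0 0 0 1" --pt "0.16 0.2 2.68 0 0 0 1" --pt "0.22 0.25 2.68 0 0 0 1" --pt "0.27 0.29 2.68 0 0 0 1" --pt "0.27 0.29 2.68 0 0 0 1"

```text
time_s: 29.8
ee_pos: [0.6146, 0.1047, 0.0478]
tcp_rot: [-179.8, 0.2, 94.8]
wrist_force: [-3.6, -4.5, 4.2]
grip_width: 0.0099
gripper_force: 30.0
```

Emit:
play_rows --pt "0 0 0 0 0 0 0.6" --pt "0 0 0 0 0 0 0.3" --pt "0 0 0 0 0 0 0.3" --pt "0 0 0 0 0 0 0.3" --pt "0 0 -0.7 0 0 0 0.3" --pt "0 0 -2 0 0 0 0.2" --pt "0 0 -3.5 0 0 0 0"

```text
time_s: 30.68
ee_pos: [0.6154, 0.1069, 0.1548]
tcp_rot: [180.0, -0.0, 94.9]
wrist_force: [0.0, -0.2, -0.8]
grip_width: 0.0386
gripper_force: 0.0
```

Run:
```python
from h import *
for o in tabs(): print(o)
print(row(.5447,-.3724,.16,139.4))
```

```text
(np.float32(0.6057), np.float32(0.1998), 94.7, (np.float32(0.025), np.float32(0.01)), np.float64(0.071), (np.int64(318), np.int64(75)), '')
(np.float32(0.6102), np.float32(0.1518), 94.6, (np.float32(0.026), np.float32(0.009)), np.float64(0.071), (np.int64(319), np.int64(146)), '')
(np.float32(0.6131), np.float32(0.1043), 94.6, (np.float32(0.025), np.float32(0.009)), np.float64(0.071), (np.int64(317), np.int64(209)), '')
[-15.762, -3.833, -0.007, 0.068, 0.018, -4.453]
```

Row one is good. Next the cell at (0.545, -0.372).

Emit:
play_rows --pt "-1.5 -0.4 -0.2 0 0 -0.5 -0.2" --pt "-3.3 -0.8 -0.2 0 0 -1 -0.4" --pt "-5.2 -1.3 -0.2 0 0 -1.5 -0.4" --pt "-7.1 -1.7 -0.2 0 0 -2 -0.4" --pt "-9 -2.2 -0.2 0 0 -2.5 -0.4" --pt "-10.9 -2.7 -0.2 0 0 -3 -0.4" --pt "-12.8 -3.1 -0.1 0 0 -3.5 -0.4" --pt "-14.6 -3.5 0 0 0 -4 -0.4" --pt "-15.5 -3.8 0 0 0 -4.45 -0.4" --pt "-15.76 -3.83 0 0 0 -4.45 -0.4"

```text
time_s: 31.98
ee_pos: [0.5402, -0.3768, 0.1534]
tcp_rot: [-180.0, 0.1, 139.1]
wrist_force: [-0.5, 1.3, -0.8]
grip_width: 0.0612
gripper_force: 0.0
```

Emit:
play_rows --pt "0 0 0 0 0 0 -0.4" --pt "0 0 0 0 0 0 -0.4" --pt "0 0 0 0 0 0 -0.4"

```text
time_s: 32.35
ee_pos: [0.5418, -0.3723, 0.1531]
tcp_rot: [180.0, 0.0, 139.5]
wrist_force: [0.4, -0.2, 0.4]
grip_width: 0.0607
gripper_force: 0.0
```

Run:
```python
from h import *
pick((.5447,-.3724))
```

```text
32.35 [ 0.5418 -0.3723  0.1531] [180.    0.  139.5]
(np.float32(0.4509), np.float32(-0.3778), 113.5) (np.float32(0.026), np.float32(0.01)) ((np.int64(231), np.int64(118)), '')
(np.float32(0.5445), np.float32(-0.372), 137.5) (np.float32(0.025), np.float32(0.01)) ((np.int64(322), np.int64(208)), '')
  pick [-0.056, 0.078, 3.727, 0.001, 0.002, 0.197] lift to .12
```

Emit:
play_rows --pt "-0.06 0.08 1.3 0 0 0.1 -0.3" --pt "-0.06 0.08 2.6 0 0 0.1 -0.2" --pt "-0.06 0.08 3.4 0 0 0.1 0" --pt "-0.06 0.08 3.72 0 0 0.1 0.2" --pt "-0.06 0.08 3.72 0 0 0.1 1" --pt "-0.06 0.08 3.72 0 0 0.1 1" --pt "-0.06 0.08 3.72 0 0 0.1 1" --pt "-0.06 0.08 3.72 0 0 0.1 1" --pt "-0.06 0.08 3.72 0 0 0.1 1" --pt "-0.06 0.08 3.72 0 0 0.1 1" --force 30

```text
time_s: 33.65
ee_pos: [0.5447, -0.3735, 0.0419]
tcp_rot: [180.0, 0.1, 138.4]
wrist_force: [-0.1, 0.4, 4.9]
grip_width: 0.0101
gripper_force: 30.0
```

Emit:
play_rows --pt "0 0 0 0 0 0 1" --pt "0 0 0 0 0 0 1" --pt "0 0 -0.5 0 0 0 1" --pt "0 0 -1.5 0 0 0 1" --pt "0 0 -3 0 0 0 1" --pt "0 0 -4 0 0 0 1" --pt "0 0 -4 0 0 0 1"

```text
time_s: 34.52
ee_pos: [0.545, -0.3741, 0.1639]
tcp_rot: [180.0, 0.3, 138.3]
wrist_force: [0.5, 0.6, -1.7]
grip_width: 0.0097
gripper_force: 29.9
```

Run:
```python
from h import *
s=arm.get_state(); print(s['time_s'],s['ee_pos'].round(4),s['grip_width'])
t=tw(-.008,.024); print(t,row(*t,.16,94.8))
```

```text
34.525 [ 0.545  -0.3741  0.1639] 0.009734711290425609
[0.55911962 0.171387  ] [11.735, 13.896, 0.078, 0.012, 0.025, 4.354]
```

Emit:
play_rows --pt "1.2 1.4 0 0 0 0.4 1" --pt "2.5 3 0 0 0 0.9 1" --pt "3.8 4.5 0 0 0 1.4 1" --pt "5.1 6 0 0 0 1.9 1" --pt "6.4 7.5 0 0 0 2.4 1" --pt "7.7 9 0 0 0 2.9 1" --pt "9 10.6 0 0 0 3.4 1" --pt "10.3 12.2 0 0 0 3.9 1" --pt "11.3 13.4 0.1 0 0 4.35 1" --pt "11.73 13.9 0.1 0 0 4.35 1"

```text
time_s: 35.78
ee_pos: [0.5562, 0.175, 0.1565]
tcp_rot: [-179.8, -0.0, 95.1]
wrist_force: [-0.5, 0.0, -2.5]
grip_width: 0.0099
gripper_force: 29.9
```

Emit:
play_rows --pt "0 0 0 0 0 0 1" --pt "0 0 0 0 0 0 1" --pt "0 0 0 0 0 0 1" --pt "0 0 0 0 0 0 1"

```text
time_s: 36.28
ee_pos: [0.5584, 0.1705, 0.158]
tcp_rot: [180.0, 0.0, 94.7]
wrist_force: [-0.1, -0.2, -2.4]
grip_width: 0.0098
gripper_force: 29.9
```

Run:
```python
from h import *
place(3,-.008,0,.0475)
for o in tabs(): print(o)
```

```text
36.275 [0.5584 0.1705 0.158 ] [180.    0.   94.7] 0.0098 [-0.1 -0.2 -2.4]
pre  [0.031, 0.027, 3.685, 0.0, 0.004, -0.007]
fin  [0.031, 0.293, 3.685, 0.0, 0.004, -0.007]
(np.float32(0.6054), np.float32(0.1992), 94.9, (np.float32(0.026), np.float32(0.01)), np.float64(0.071), (np.int64(386), np.int64(172)), '')
(np.float32(0.6098), np.float32(0.152), 96.5, (np.float32(0.026), np.float32(0.01)), np.float64(0.071), (np.int64(384), np.int64(231)), '')
```

Emit:
play_rows --pt "0.03 0.03 1.2 0 0 0 1" --pt "0.03 0.03 2.5 0 0 0 1" --pt "0.03 0.03 3.3 0 0 0 1" --pt "0.03 0.03 3.68 0 0 0 1" --pt "0.03 0.03 3.68 0 0 0 1" --pt "0.03 0.11 3.68 0 0 0 1" --pt "0.03 0.19 3.68 0 0 0 1" --pt "0.03 0.26 3.68 0 0 0 1" --pt "0.03 0.31 3.68 0 0 0 1" --pt "0.03 0.31 3.68 0 0 0 1"

```text
time_s: 37.58
ee_pos: [0.567, 0.1735, 0.0475]
tcp_rot: [-180.0, 0.0, 94.9]
wrist_force: [-0.9, 0.6, -0.6]
grip_width: 0.0096
gripper_force: 30.0
```

Run:
```python
from h import *
place(3,0,0,.0475)
```

```text
37.575 [0.567  0.1735 0.0475] [-180.     0.    94.9] 0.0096 [-0.9  0.6 -0.6]
pre  [-0.047, -0.002, -0.0, -0.004, 0.003, 0.006]
fin  [-0.047, -0.002, -0.0, -0.004, 0.003, 0.006]
```

Emit:
play_rows --pt "0 0.02 0 0 0 0 1" --pt "-0.02 0.04 0 0 0 0 1" --pt "-0.02 0.04 0 0 0 0 1"

```text
time_s: 37.95
ee_pos: [0.5684, 0.1732, 0.0475]
tcp_rot: [-180.0, -0.0, 94.9]
wrist_force: [-0.7, 0.5, -1.1]
grip_width: 0.0098
gripper_force: 30.0
```

Emit:
play_rows --pt "0 0 0 0 0 0 0.6" --pt "0 0 0 0 0 0 0.3" --pt "0 0 0 0 0 0 0.3" --pt "0 0 0 0 0 0 0.3" --pt "0 0 -0.7 0 0 0 0.3" --pt "0 0 -2 0 0 0 0.2" --pt "0 0 -3.5 0 0 0 0"

```text
time_s: 38.83
ee_pos: [0.5683, 0.1733, 0.1548]
tcp_rot: [180.0, -0.0, 94.9]
wrist_force: [0.6, -0.3, 1.0]
grip_width: 0.0386
gripper_force: 0.0
```

Run:
```python
from h import *
for o in tabs(): print(o)
print(row(.4509,-.3775,.16,112))
```

```text
(np.float32(0.6066), np.float32(0.2002), 95.0, (np.float32(0.025), np.float32(0.01)), np.float64(0.071), (np.int64(375), np.int64(175)), '')
(np.float32(0.5669), np.float32(0.1733), 94.6, (np.float32(0.026), np.float32(0.01)), np.float64(0.071), (np.int64(319), np.int64(205)), '')
(np.float32(0.6098), np.float32(0.156), 97.6, (np.float32(0.018), np.float32(0.01)), np.float64(0.071), (np.int64(372), np.int64(228)), '')
[-18.021, -5.585, -0.059, 0.066, -0.005, -1.712]
```

Emit:
play_rows --pt "-1.6 -0.5 0 0 0 -0.2 -0.2" --pt "-3.5 -1.1 0 0 0 -0.4 -0.4" --pt "-5.4 -1.7 0 0 0 -0.6 -0.4" --pt "-7.3 -2.3 0 0 0 -0.8 -0.4" --pt "-9.2 -2.9 0 0 0 -1 -0.4" --pt "-11.1 -3.5 0 0 0 -1.2 -0.4" --pt "-13 -4.1 0 0 0 -1.4 -0.4" --pt "-14.9 -4.7 0 0 0 -1.5 -0.4" --pt "-16.7 -5.2 0 0 0 -1.7 -0.4" --pt "-18.02 -5.58 0 0 0 -1.7 -0.4"

```text
time_s: 40.12
ee_pos: [0.4468, -0.3827, 0.1541]
tcp_rot: [180.0, 0.1, 111.7]
wrist_force: [-0.2, 0.6, -0.3]
grip_width: 0.0611
gripper_force: 0.0
```

Emit:
play_rows --pt "0 0 0 0 0 0 -0.4" --pt "0 0 0 0 0 0 -0.4" --pt "0 0 0 0 0 0 -0.4" --pt "0 0 0 0 0 0 -0.4"

```text
time_s: 40.62
ee_pos: [0.4481, -0.3784, 0.153]
tcp_rot: [180.0, 0.0, 112.0]
wrist_force: [0.4, 0.4, -0.0]
grip_width: 0.0608
gripper_force: 0.0
```

Run:
```python
from h import *
pick((.4509,-.3775))
```

```text
40.625 [ 0.4481 -0.3784  0.153 ] [180.   0. 112.]
(np.float32(0.4507), np.float32(-0.3779), 112.5) (np.float32(0.026), np.float32(0.01)) ((np.int64(324), np.int64(205)), '')
  pick [-0.01, 0.092, 3.724, 0.001, 0.001, -0.053] lift to .12
```

Emit:
play_rows --pt "0 0.09 1.3 0 0 0 -0.3" --pt "0 0.09 2.6 0 0 0 -0.2" --pt "0 0.09 3.4 0 0 0 0" --pt "0 0.09 3.72 0 0 0 0.2" --pt "0 0.09 3.72 0 0 0 1" --pt "0 0.09 3.72 0 0 0 1" --pt "0 0.09 3.72 0 0 0 1" --pt "0 0.09 3.72 0 0 0 1" --pt "0 0.09 3.72 0 0 0 1" --pt "0 0.09 3.72 0 0 0 1" --force 30

```text
time_s: 41.92
ee_pos: [0.4509, -0.3791, 0.042]
tcp_rot: [179.9, 0.1, 111.9]
wrist_force: [1.3, -0.1, 5.7]
grip_width: 0.0095
gripper_force: 30.0
```

Emit:
play_rows --pt "0 0 0 0 0 0 1" --pt "0 0 0 0 0 0 1" --pt "0 0 -0.5 0 0 0 1" --pt "0 0 -1.5 0 0 0 1" --pt "0 0 -3 0 0 0 1" --pt "0 0 -4 0 0 0 1" --pt "0 0 -4 0 0 0 1"

```text
time_s: 42.8
ee_pos: [0.4508, -0.3792, 0.1635]
tcp_rot: [179.9, 0.2, 111.8]
wrist_force: [-1.0, 0.1, -1.4]
grip_width: 0.0097
gripper_force: 30.0
```

Run:
```python
from h import *
s=arm.get_state(); print(s['time_s'],s['ee_pos'].round(4),s['grip_width'])
t=tw(-.008,-.024); print(t,row(*t,.16,94.8))
```

```text
42.8 [ 0.4508 -0.3792  0.1635] 0.009745782490761435
[0.56313615 0.12355534] [14.164, 9.711, 0.078, 0.013, 0.021, 1.704]
```

Emit:
play_rows --pt "1.4 1 0 0 0 0.2 1" --pt "3 2 0 0 0 0.4 1" --pt "4.6 3.1 0 0 0 0.6 1" --pt "6.2 4.2 0 0 0 0.8 1" --pt "7.8 5.3 0 0 0 1 1" --pt "9.4 6.4 0 0 0 1.2 1" --pt "11 7.5 0 0 0 1.4 1" --pt "12.6 8.6 0 0 0 1.6 1" --pt "13.7 9.4 0.1 0 0 1.7 1" --pt "14.16 9.71 0.1 0 0 1.7 1"

```text
time_s: 44.05
ee_pos: [0.5607, 0.1267, 0.1564]
tcp_rot: [-179.8, -0.0, 95.1]
wrist_force: [0.4, -0.6, -2.0]
grip_width: 0.0096
gripper_force: 30.0
```

Emit:
play_rows --pt "0 0 0 0 0 0 1" --pt "0 0 0 0 0 0 1" --pt "0 0 0 0 0 0 1" --pt "0 0 0 0 0 0 1"

```text
time_s: 44.55
ee_pos: [0.5622, 0.1228, 0.1581]
tcp_rot: [180.0, 0.0, 94.8]
wrist_force: [-1.0, -0.3, -2.4]
grip_width: 0.0096
gripper_force: 30.0
```

Run:
```python
from h import *
place(4,-.008,0,.0475)
for o in tabs(): print(o)
```

```text
44.55 [0.5622 0.1228 0.1581] [180.    0.   94.8] 0.0096 [-1.  -0.3 -2.4]
pre  [0.026, 0.032, 3.686, 0.0, 0.004, -0.005]
fin  [0.026, 0.299, 3.686, 0.0, 0.004, -0.005]
(np.float32(0.6063), np.float32(0.1998), 94.5, (np.float32(0.026), np.float32(0.01)), np.float64(0.071), (np.int64(392), np.int64(106)), '')
(np.float32(0.5667), np.float32(0.1729), 95.3, (np.float32(0.026), np.float32(0.009)), np.float64(0.071), (np.int64(333), np.int64(139)), '')
(np.float32(0.6097), np.float32(0.1517), 94.3, (np.float32(0.026), np.float32(0.01)), np.float64(0.071), (np.int64(387), np.int64(172)), '')
(np.float32(0.6128), np.float32(0.1043), 93.7, (np.float32(0.026), np.float32(0.01)), np.float64(0.071), (np.int64(383), np.int64(231)), '')
```

Emit:
play_rows --pt "-0.06 0.03 1.2 0 0 0 1" --pt "-0.06 0.03 2.5 0 0 0 1" --pt "-0.06 0.03 3.3 0 0 0 1" --pt "-0.06 0.03 3.68 0 0 0 1" --pt "-0.06 0.03 3.68 0 0 0 1" --pt "-0.04 0.11 3.68 0 0 0 1" --pt "0 0.19 3.68 0 0 0 1" --pt "0.03 0.26 3.68 0 0 0 1" --pt "0.04 0.32 3.68 0 0 0 1" --pt "0.04 0.33 3.68 0 0 0 1"

```text
time_s: 45.85
ee_pos: [0.5715, 0.1248, 0.0472]
tcp_rot: [-179.9, 0.1, 94.8]
wrist_force: [-1.3, -3.6, -1.0]
grip_width: 0.0095
gripper_force: 30.0
```

Emit:
play_rows --pt "0 0 0 0 0 0 1" --pt "0 0 0 0 0 0 1"

```text
time_s: 46.1
ee_pos: [0.5714, 0.1248, 0.0473]
tcp_rot: [-179.9, 0.1, 94.8]
wrist_force: [-1.8, -4.9, -1.2]
grip_width: 0.0096
gripper_force: 30.0
```

Run:
```python
from h import *
place(4,0,0,.0475)
```

```text
46.1 [0.5714 0.1248 0.0473] [-1.799e+02  1.000e-01  9.480e+01] 0.0096 [-1.8 -4.9 -1.2]
pre  [-0.019, -0.011, -0.007, -0.009, 0.011, 0.003]
fin  [-0.019, -0.011, -0.007, -0.009, 0.011, 0.003]
```

Release, rise, check all.

Emit:
play_rows --pt "0 0 0 0 0 0 0.6" --pt "0 0 0 0 0 0 0.3" --pt "0 0 0 0 0 0 0.3" --pt "0 0 0 0 0 0 0.3" --pt "0 0 -0.7 0 0 0 0.3" --pt "0 0 -2 0 0 0 0.2" --pt "0 0 -4 0 0 0 0" --pt "-1 0 -5 0 0 0 0" --pt "-2 0 -6 0 0 0 0" --pt "-2 0 -6 0 0 0 -0.2"

```text
time_s: 47.35
ee_pos: [0.5791, 0.064, 0.2315]
tcp_rot: [179.6, 0.1, 94.6]
wrist_force: [0.0, -0.0, 0.3]
grip_width: 0.0475
gripper_force: 0.0
```

Run:
```python
from h import *
a=np.radians(YT)
for o in tabs('wrist','w4.png'):
    x,y=o[0]*np.cos(a)+o[1]*np.sin(a)-OT[0],-o[0]*np.sin(a)+o[1]*np.cos(a)-OT[1]
    print((x*1000).round(1),(y*1000).round(1),round(o[2]-94.8,1),o[4:])
s=arm.get_state(); print(s['time_s'],s['ee_pos'],s['tcp_rot'])
print('keeper',row(.6241,-.0065,.13,4.9))
```

```text
41.5 48.0 -0.1 (np.float64(0.071), (np.int64(363), np.int64(32)), '')
-0.5 24.8 -0.2 (np.float64(0.072), (np.int64(315), np.int64(60)), '')
40.9 0.1 -0.1 (np.float64(0.071), (np.int64(361), np.int64(90)), '')
-1.3 -23.1 -0.2 (np.float64(0.071), (np.int64(315), np.int64(117)), '')
39.7 -47.5 -1.6 (np.float64(0.071), (np.int64(358), np.int64(143)), '')
47.4 [0.57775785 0.06573278 0.22974631] [1.79794663e+02 9.36657345e-03 9.47299479e+01]
keeper [-2.526, 1.329, 3.33, 0.017, -0.015, 8.983]
```

View pics/w4.png

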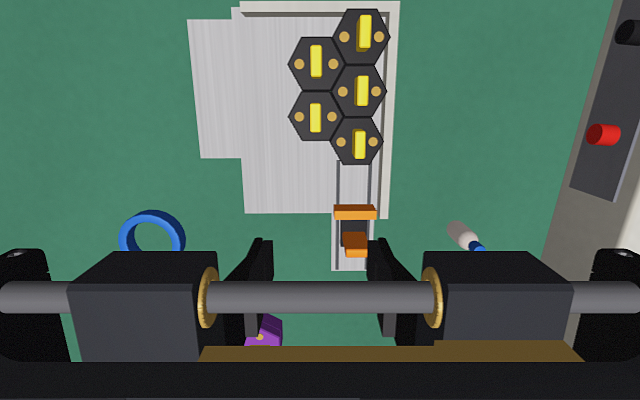

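The image shows all five cells nested tight, row one at about x=360 and row two at about x=315. The keeper is open with its tab at (354,243). Next I push the keeper closed from behind with shut fingers.

Run:
```python
from h import *
t=tw(.042,-.198); print(t,row(*t,.13,94.8),row(*t,.048,94.8))
```

```text
[ 0.62752074 -0.04565052] [-3.836, 1.335, 3.33, 0.021, 0.001, -0.007] [-3.836, 1.325, 6.064, 0.021, 0.001, -0.007]
```

Emit:
play_rows --pt "-1.5 0.5 0.5 0 0 0 1" --pt "-3 1 1 0 0 0 1" --pt "-3.84 1.33 1.5 0 0 0 1" --pt "-3.84 1.33 2 0 0 0 1" --pt "-3.84 1.33 3 0 0 0 1" --pt "-3.84 1.33 4 0 0 0 1" --pt "-3.84 1.33 5 0 0 0 1" --pt "-3.84 1.33 6.06 0 0 0 1" --pt "-3.84 1.33 6.06 0 0 0 1" --pt "-3.84 1.33 6.06 0 0 0 1" --force 20

```text
time_s: 48.65
ee_pos: [0.627, -0.0431, 0.0469]
tcp_rot: [179.9, -0.1, 95.0]
wrist_force: [0.9, 0.3, -0.0]
grip_width: 0.0002
gripper_force: 0.0
```

Emit:
play_rows --pt "0.2 0 0 0 0 0 1" --pt "0.4 0 0 0 0 0 1" --pt "0.65 0 0 0 0 0 1" --pt "0.9 0 0 0 0 0 1" --pt "1.15 0 0 0 0 0 1" --pt "1.4 0 0 0 0 0 1" --pt "1.65 0 0 0 0 0 1" --pt "1.9 0 0 0 0 0 1" --pt "2.1 0 0 0 0 0 1" --pt "2.2 0 0 0 0 0 1"

```text
time_s: 49.9
ee_pos: [0.621, 0.0213, 0.0459]
tcp_rot: [180.0, -0.0, 94.9]
wrist_force: [0.8, -1.4, 0.5]
grip_width: 0.0007
gripper_force: 0.8
```

Run:
```python
from h import *
s=arm.get_state(); print(s['time_s'],s['ee_pos'],s['tcp_rot'],s['wrist_force'],s['grip_width'])
print(row(*tw(.042,-.1235),.048,94.8))
```

```text
49.9 [0.62104268 0.02132772 0.04585771] [ 1.79982752e+02 -1.04182052e-02  9.48873921e+01] [ 0.81150364 -1.39608727  0.50330213] 0.0007207854125746205
[0.24, 0.029, -0.071, 0.002, -0.001, 0.009]
```

Pushing with 1.4 N sliding friction; continue to the stop.

Emit:
play_rows --pt "0.08 0.02 0 0 0 0 1" --pt "0.16 0.02 0 0 0 0 1" --pt "0.24 0.02 0 0 0 0 1" --pt "0.28 0.02 0 0 0 0 1" --pt "0.32 0.02 0 0 0 0 1" --pt "0.32 0.02 0 0 0 0 1"

```text
time_s: 50.65
ee_pos: [0.6206, 0.0276, 0.0457]
tcp_rot: [-179.9, 0.2, 94.8]
wrist_force: [-0.3, -6.9, 2.4]
grip_width: 0.0005
gripper_force: 3.0
```

Emit:
play_rows --pt "0.05 0 0 0 0 0 1" --pt "0.1 0 0 0 0 0 1" --pt "0.1 0 0 0 0 0 1"

```text
time_s: 51.02
ee_pos: [0.6205, 0.0277, 0.0457]
tcp_rot: [-179.9, 0.4, 94.7]
wrist_force: [-0.3, -10.1, 2.9]
grip_width: 0.0006
gripper_force: 5.2
```

Emit:
play_rows --pt "-0.5 0 0 0 0 0 1" --pt "-1 0 0 0 0 0 1" --pt "-1 0 -1.5 0 0 0 1" --pt "-1.2 0 -3.5 0 0 0 1" --pt "-2 0 -5.5 0 0 0 1" --pt "-2 0 -5.5 0 0 0 1"

```text
time_s: 51.78
ee_pos: [0.6288, -0.0283, 0.2161]
tcp_rot: [179.4, 0.1, 94.7]
wrist_force: [0.0, 0.5, 0.1]
grip_width: 0.0005
gripper_force: 0.0
```

Run:
```python
from h import *
a=np.radians(YT); rt=lambda P:np.stack([P[...,0]*np.cos(a)+P[...,1]*np.sin(a)-OT[0],-P[...,0]*np.sin(a)+P[...,1]*np.cos(a)-OT[1],P[...,2]],-1)
for o in tabs('wrist','w5.png'): print((rt(np.array([o[0],o[1],0]))*1000).round(1)[:2],round(o[2]-94.8,1))
im,d,c=shot('wrist'); W=rt(cloud(d,c)); hsv=cv2.cvtColor(im,cv2.COLOR_RGB2HSV)
for lo,hi in((.062,.075),(.030,.037)):
    m=(W[...,2]>lo)&(W[...,2]<hi)&(abs(W[...,0]-.0416)<.03)&(W[...,1]<-.06)&(W[...,1]>-.2)&(hsv[...,1]>120)
    print(lo,m.sum(),np.percentile(W[m],[3,50,97],axis=0).round(4)[:,:2].tolist())
s=arm.get_state(); print(s['time_s'],s['ee_pos'],s['tcp_rot'])
# toggle from first wrist pictures: cap centre ~ (.6553,-.2450)
print(row(.655,-.285,.16,94.8)); print(W.shape)
```

```text
[ -1.3 -32.1] -90.1
[ 39.8 -48.1] -0.2
0.062 381 [[0.0299, -0.1125], [0.041, -0.1075], [0.0529, -0.0607]]
0.03 613 [[0.0199, -0.0839], [0.0411, -0.0788], [0.0623, -0.072]]
51.875 [ 0.62558283 -0.02673343  0.21112644] [ 1.79943752e+02 -1.74997822e-02  9.48185579e+01]
[-8.661, 0.252, 1.702, 0.006, -0.002, 0.002]
(400, 640, 3)
```

The keeper is closed, with its tab at tray y about -107.5, and the pack is intact. Next is the toggle, approached from the red side without touching it.

Emit:
play_rows --pt "-1.5 0 0 0 0 0 1" --pt "-3.2 0.1 0.2 0 0 0 1" --pt "-5 0.2 0.5 0 0 0 1" --pt "-6.8 0.2 1 0 0 0 1" --pt "-8.4 0.25 1.5 0 0 0 1" --pt "-9 0.25 1.7 0 0 0 1" --pt "-9 0.25 1.7 0 0 0 1" --pt "-9 0.25 1.7 0 0 0 1" --pt "-9 0.25 1.7 0 0 0 1"

```text
time_s: 53.0
ee_pos: [0.6567, -0.2921, 0.1608]
tcp_rot: [179.9, -0.0, 95.1]
wrist_force: [-0.1, 0.7, 0.3]
grip_width: 0.0001
gripper_force: 0.0
```

Run:
```python
from h import *
s=arm.get_state(); print(s['time_s'],s['ee_pos'],s['tcp_rot'],s['wrist_force'])
im,d,c=shot('wrist','w6.png'); W=cloud(d,c); h=W[...,2]
m=(h>.075)&(h<.095)&(abs(W[...,0]-.655)<.03)&(abs(W[...,1]+.245)<.03); p=W[m]; print(m.sum(),p.min(0),p.max(0),p.mean(0))
hsv=cv2.cvtColor(im,cv2.COLOR_RGB2HSV)
for n,hm in (('red',(hsv[...,0]<6)|(hsv[...,0]>174)),('grn',abs(hsv[...,0].astype(int)-62)<10)):
    m=hm&(hsv[...,1]>150)&(h>.032)&(h<.06)&(abs(W[...,0]-.655)<.05)&(abs(W[...,1]+.245)<.07); print(n,m.sum(),W[m].mean(0) if m.any() else '',W[m].max(0) if m.any() else '')
print(row(.655,-.292,.070,94.8))
```

```text
53.0 [ 0.65674317 -0.29206628  0.16077552] [ 1.79924909e+02 -2.95540853e-02  9.50639944e+01] [-0.06998815  0.65756512  0.33153739]
401 [ 0.64811921 -0.25386804  0.07532041] [ 0.6626528  -0.23935384  0.09078236] [ 0.65512211 -0.24610375  0.08816779]
red 262 [ 0.6547346  -0.28238088  0.03942304] [ 0.6619239  -0.27479691  0.04168068]
grn 16 [ 0.66003189 -0.20629947  0.03938157] [ 0.66362148 -0.20324232  0.04103358]
[0.027, -0.055, 3.026, 0.007, -0.001, 0.022]
```

View pics/w6.png

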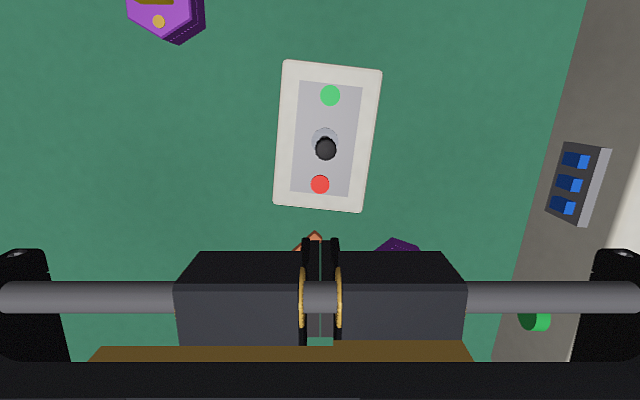

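The image shows the toggle cap at (325,148), with the red lamp at (320,184) nearer my fingers and the green lamp at (330,95) beyond. Descend, then push.

Emit:
play_rows --pt "0 -0.05 0.8 0 0 0 1" --pt "0 -0.05 1.6 0 0 0 1" --pt "0 -0.05 2.4 0 0 0 1" --pt "0 -0.05 3 0 0 0 1" --pt "0 -0.05 3 0 0 0 1" --pt "0.4 -0.05 3 0 0 0 1" --pt "0.7 -0.05 3 0 0 0 1" --pt "1 -0.05 3 0 0 0 1" --pt "1.2 -0.05 3 0 0 0 1" --pt "1.35 -0.05 3 0 0 0 1"

```text
time_s: 54.3
ee_pos: [0.6522, -0.2555, 0.0708]
tcp_rot: [179.8, 0.1, 94.8]
wrist_force: [3.0, -3.1, 1.3]
grip_width: 0.0001
gripper_force: 1.7
```

Emit:
play_rows --pt "0.04 0 0 0 0 0 1" --pt "0.07 0 0 0 0 0 1" --pt "0.07 0 0 0 0 0 1"

```text
time_s: 54.68
ee_pos: [0.6508, -0.2532, 0.0699]
tcp_rot: [180.0, 0.0, 94.8]
wrist_force: [1.5, -2.6, 2.7]
grip_width: 0.0006
gripper_force: 1.6
```

Emit:
play_rows --pt "0.06 0.02 0 0 0 0 1" --pt "0.12 0.03 0 0 0 0 1" --pt "0.16 0.04 0 0 0 0 1" --pt "0.16 0.04 0 0 0 0 1"

```text
time_s: 55.18
ee_pos: [0.6509, -0.249, 0.0694]
tcp_rot: [-179.9, 0.1, 94.8]
wrist_force: [1.6, -4.7, 0.5]
grip_width: 0.0004
gripper_force: 2.8
```

Run:
```python
from h import *
s=arm.get_state(); print(s['time_s'],s['ee_pos'],s['wrist_force'])
z=[]
for n in('side','wrist'):
    im,d,c=shot(n); W=cloud(d,c); h=W[...,2]; m=(h>.06)&(h<.095)&(abs(W[...,0]-.655)<.02)&(W[...,1]>-.243)&(W[...,1]<-.2)
    print(n,m.sum(),W[m].mean(0) if m.any() else '',W[m].max(0) if m.any() else '')
    cr=im[235:300,335:400] if n=='side' else im[40:290,180:460]
    z.append(cv2.resize(cr,(390,390),interpolation=cv2.INTER_CUBIC))
cv2.imwrite('pics/t1.png',np.hstack(z)[:,:,::-1])
```

```text
55.175 [ 0.65087686 -0.24904867  0.06939365] [ 1.60427042 -4.70482718  0.52278038]
side 1 [ 0.64128427 -0.24217549  0.07185086] [ 0.64128427 -0.24217549  0.07185086]
wrist 1652 [ 0.65203401 -0.23185671  0.0837227 ] [ 0.66298786 -0.21853787  0.09499007]
```

View pics/t1.png

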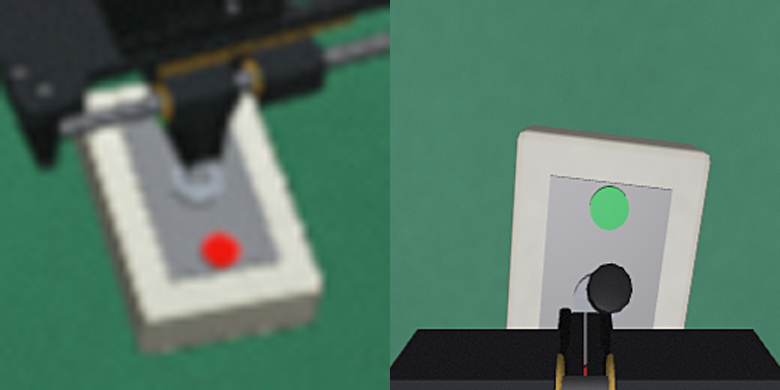

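The cap at right (610,288) leans towards the green lamp. Its edge moved about 21 mm, so it is essentially fully over. Nudge, hold, then withdraw.

Emit:
play_rows --pt "0.03 0.01 0 0 0 0 1" --pt "0.05 0.02 0 0 0 0 1" --pt "0.05 0.02 0 0 0 0 1" --pt "0.05 0.02 0 0 0 0 1" --pt "0.05 0.02 0 0 0 0 1" --pt "0.05 0.02 0 0 0 0 1" --pt "0.05 0.02 0 0 0 0 1" --pt "0.05 0.02 0 0 0 0 1" --pt "0.05 0.02 0 0 0 0 1" --pt "0.05 0.02 0 0 0 0 1"

```text
time_s: 56.52
ee_pos: [0.651, -0.2488, 0.0694]
tcp_rot: [-179.9, 0.2, 94.8]
wrist_force: [1.3, -6.5, 0.1]
grip_width: 0.0007
gripper_force: 3.6
```

Emit:
play_rows --pt "0 0 0 0 0 0 1" --pt "0 0 0 0 0 0 1" --pt "0 0 0 0 0 0 1" --pt "-0.2 0 0 0 0 0 1" --pt "-0.4 0 0 0 0 0 1" --pt "-0.6 0 0 0 0 0 1" --pt "-0.9 0 0 0 0 0 1" --pt "-1.4 0 0 0 0 0 1" --pt "-1.5 0 -1.5 0 0 0 1" --pt "-1.5 0 -3 0 0 0 1"

```text
time_s: 57.78
ee_pos: [0.6555, -0.2923, 0.1601]
tcp_rot: [-179.9, -0.0, 94.8]
wrist_force: [-0.5, -0.6, -0.2]
grip_width: 0.0005
gripper_force: 0.0
```

Run:
```python
from h import *
s=arm.get_state(); print(s['time_s'],s['ee_pos'],s['wrist_force'])
im,d,c=shot('wrist'); W=cloud(d,c); h=W[...,2]
m=(h>.083)&(h<.095)&(abs(W[...,0]-.655)<.02)&(abs(W[...,1]+.245)<.03); print(m.sum(),W[m].min(0),W[m].max(0))
print(row(.57,.03,.26,94.8))
```

```text
57.775 [ 0.65547047 -0.29230592  0.16014844] [-0.54058974 -0.62532478 -0.2235894 ]
379 [ 0.64826918 -0.25431614  0.08310802] [ 0.66219356 -0.23942875  0.09023233]
[10.955, -2.043, -3.123, 0.057, 0.023, -0.002]
```

Toggle was on its stop and has recentred. One final look at the pack (a cell could have been knocked).

Emit:
play_rows --pt "0.5 -0.2 -1.5 0 0 0 1" --pt "2.2 -0.5 -3 0 0 0 1" --pt "4 -0.8 -3.1 0 0 0 1" --pt "5.8 -1.1 -3.1 0 0 0 1" --pt "7.6 -1.4 -3.1 0 0 0 1" --pt "9.2 -1.7 -3.1 0 0 0 1" --pt "10.4 -1.9 -3.1 0 0 0 1" --pt "10.95 -2.04 -3.1 0 0 0 1" --pt "10.95 -2.04 -3.1 0 0 0 1" --pt "10.95 -2.04 -3.1 0 0 0 1"

```text
time_s: 59.08
ee_pos: [0.5678, 0.0288, 0.2526]
tcp_rot: [-180.0, 0.1, 94.7]
wrist_force: [0.1, -0.0, -0.9]
grip_width: 0.0005
gripper_force: 0.0
```

Emit:
play_rows --pt "0 0 0 0 0 0 1" --pt "0 0 0 0 0 0 1" --pt "0 0 0 0 0 0 1"

```text
time_s: 59.45
ee_pos: [0.5672, 0.0307, 0.2528]
tcp_rot: [-180.0, 0.0, 94.8]
wrist_force: [-0.2, 0.5, 0.0]
grip_width: 0.0005
gripper_force: 0.0
```

Run:
```python
from h import *
a=np.radians(YT)
for o in tabs('wrist','w7.png'):
    x,y=o[0]*np.cos(a)+o[1]*np.sin(a)-OT[0],-o[0]*np.sin(a)+o[1]*np.cos(a)-OT[1]
    print((x*1000).round(1),(y*1000).round(1),round(o[2]-94.8,1),o[3],o[5])
```

```text
41.3 40.1 -2.6 (np.float32(0.011), np.float32(0.01)) (np.int64(379), np.int64(7))
-0.3 24.7 0.9 (np.float32(0.026), np.float32(0.009)) (np.int64(333), np.int64(26))
40.9 0.1 0.6 (np.float32(0.026), np.float32(0.01)) (np.int64(377), np.int64(55))
-1.6 -23.5 0.4 (np.float32(0.025), np.float32(0.01)) (np.int64(332), np.int64(81))
39.8 -47.5 0.3 (np.float32(0.025), np.float32(0.01)) (np.int64(373), np.int64(108))
```

View pics/w7.png

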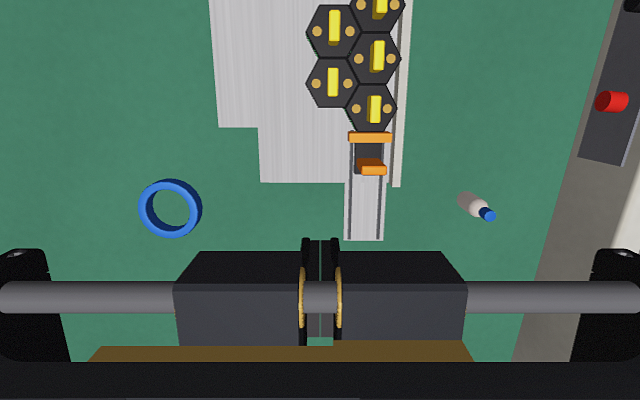

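The pack is tight (cells at (333,30) to (375,110)) and the keeper paddle is closed at (370,138). Every fully visible cell is within 2 mm of its place, and the one at slot0 is only cut off by the picture edge. Handing in.

```bash
python3 -c "
from cell import arm
print(arm.finish_job())"
```

```text
the job is handed in; nothing more can be done
None
```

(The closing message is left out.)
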